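Unstack the wheel caddy and put it away in the bail-arm tote

ROBOT

A 7-joint arm with a two-finger parallel gripper is mounted at the origin on the work surface. World frame = base frame: x ahead of the robot, y to its left, z up, the work surface at z = 0. Lengths are in mm, angles in rad, forces in N, time in s.
With the tool pointing down it reaches from about 425 to 800 mm from the base axis. Payload 8.3 kg.
Tool frame: the origin (TCP) lies midway between the tips of the shut fingers; the grasp point (between the pads) lies env.pinch_z behind it (env.pinch_z is the distance from the TCP to the grasp point, in mm); z points along the fingers, y is the line along which they close (so a half turn about z gives the same grasp; the last joint's range is limited). The gripper opens to 85 mm and grips with 20 to 120 N. Pads are 22 mm wide; open, the fingers measure 114 mm over their backs; the gripper's body (76 mm by 85 mm) begins 54 mm behind the grasp point. The pads swing forward as they close: fully open they stand 13 mm farther back than shut.
Start: joints at [1.283, 0.383, 0.016, 1.37, -0.006, 1.388, -0.046], TCP at [139.359, -609.247, 231.279] pointing down, gripper open.
Joint ranges: [-2.95, 2.95], [-0.25, 2.06], [-1.52, 1.56], [0.18, 2.33], [-1.44, 4.58], [0.02, 2.06], [-3.01, 3.01]. Speed limits (rad/s): [2.39, 2.39, 3.01, 3.01, 3.14, 3.14, 3.14].

INTERFACE

Orientations are given as [roll, pitch, yaw] about the fixed x, y, z axes, in that order (R = Rz(yaw) Ry(pitch) Rx(roll)).
In Python, from rig import env, snapshot, workorder gives the robot as it stands.
- The arm moves only by the tool arm_command, never from a script. Its argument "motion" is a list of rows, each an object of numbers: "jaw": the closure, from 0 (fully open) to 1 (shut); "dx", "dy", "dz": the shift along the tool's x, y, z in m; "roll": the turn about the tool's z in rad. A call has 1 to 10 rows; each row shifts and turns the commanded pose from where the row before left it, along the tool's axes as they then stand; what a row does not reach is not made up. A row lasts 1/10 s, in which the tool goes at most 50 mm and 8.59 degrees, less where a joint would pass 70% of its speed; a pose out of reach is approached as far as the arm can. A call is refused whole if a number of a shift passes 0.05 or a number of a turn 0.15, either way. A call with a gripper value outside its range is refused whole. The fingers move at their own pace and stop on an object; "force" is the grip in N (left out, the last holds). Time passes only in rows, so rows that do not move let the fingers close. It gives the time, the measured TCP pose, the force, the opening and the grip force at its end, in the units of the state.
- env.sense(): the state, without advancing time (a new reading comes with each control period).
- snapshot(name): name is "side" or "top" or "wrist"; returns a dict with "image" (480x640x3 uint8, blue, green, red), "fx", "fy", "cx", "cy" (pixels), "k1" (the pictures are not rectified: a ray, as slopes to the right and down, at radius r is drawn at 1 + k1 r^2 times it, then the intrinsics apply), "R" (3x3) and "t" (3): a world point X has camera coordinates R X + t; the wrist camera has in their place "tool_from_camera" (4x4, takes a point from camera to tool coordinates, whose origin is the TCP and whose axes are the flange's). Camera axes: x right, y down, z forward; pixel columns grow to the right and rows downward; lengths in mm; the calibration is good to about 2 mm. A picture is of the moment at which its call begins: read the wrist's pose just before it. There is no depth.
- workorder.finish_job(): hands the job in; it is judged then, once.
The state is a dict: "t": time; "joint_positions": joint angles; "dq": joint speeds; "joint_efforts": joint torques, N m; "ee_pos": TCP position; "eef_rot": TCP orientation; "force": force on the tool from outside, world axes, zero at the start; "moment": the same for the moment, N m; "gripper_width": finger opening in mm; "grasp_force": force on a finger pad.
Only numpy, scipy, OpenCV 4.12 (cv2) and the standard library are available. Lean on these libraries where they do the work, as an engineer would, in place of code of your own. Each camera call takes 0.05 s, during which the arm holds its last target. There are 200 camera calls.

TASK

Take the stack on the spindle caddy apart: set the brass collar, the small wheel and the big wheel each flat in the wooden saucer of its own size (smallest saucer for the collar, middle one for the small wheel, largest for the big wheel). Swing both bail arms of the blue tote all the way out, then set the empty caddy inside the tote, flat on its floor, and let everything go. The wheels are brittle: never tip them over, on the way or at the end.

Things in the scene. Friction and masses are not known exactly. Their poses are not given: they have to be found in the camera images.
- collar: Brass collar, the top thing of the stack: a ring 36 mm outside, 25 mm bore, 18 mm high, 60 g. Origin: centre of its underside; z up along its axis. At the start it lies on the small wheel, the caddy's post inside its bore.
- small_wheel: Small grey grinding wheel with a dark steel hub, lying flat: 50 mm outside, 26 mm bore, 26 mm high, about 90 g. Origin: centre of its underside; z along its axis. At the start it is threaded on the caddy's post, on the big wheel.
- big_wheel: Big reddish-brown grinding wheel with a dark steel hub, lying flat: 64 mm outside, 26 mm bore, 30 mm high, about 160 g. Origin: centre of its underside; z along its axis. At the start it is threaded on the caddy's post, on the caddy's plate.
- caddy: Spindle caddy, loose: a flat white plastic plate 90 mm (its x) by 140 mm (its y), 8 mm thick, with a bare square aluminium post 14 x 14 mm (faces square to x and y) standing from its middle to 68 mm above its underside. About 250 g. Origin: centre of the plate's underside, z up. The bare post is the grip to lift it by. With the bail arms in it does not go down into the tote.
- saucer_big: Largest of three round pale wooden saucers, fixed to the bench: 92 mm outside, 84 mm inside, floor 4 mm thick, rim 10 mm high. For the big wheel. Origin: centre of its underside.
- saucer_mid: Middle saucer, fixed: 76 mm outside, 68 mm inside, floor 4 mm thick, rim 10 mm high. For the small wheel. Origin: centre of its underside.
- saucer_small: Smallest saucer, fixed: 62 mm outside, 54 mm inside, floor 4 mm thick, rim 10 mm high. For the collar. Origin: centre of its underside.
- tote: Blue plastic open tote, fixed to the bench: 150 mm (its x) by 200 mm (its y) outside, 70 mm high, walls and floor 4 mm. Origin: centre of its underside, z up. Two U-shaped wire bail arms span it along its x; each has a hinge axis along the tote's x, 76 mm above the bench, at tote y = +90 mm (bail_a) and y = -90 mm (bail_b). Each bail's crossbar is 45 mm from its hinge axis and has in its middle a black round sleeve 70 mm long and 11 mm thick, to pinch.
- bail_a (a joint): Bail arm hinged at tote y = +90 mm, in rad: 0 = swung in, lying level over the mouth (crossbar at tote y = +45 mm); pi/2 = straight up; pi = swung fully out, level beyond the end wall (crossbar at tote y = +135 mm). Crossbar: y = 90 - 45 cos(q) mm, height = 76 + 45 sin(q) mm. Stays where it is left (hinge friction, about 1 N at the crossbar).
- bail_b (a joint): The same at the other end, hinged at tote y = -90 mm: 0 = in (crossbar at y = -45 mm), pi = fully out (y = -135 mm). Crossbar: y = -90 + 45 cos(q) mm, height = 76 + 45 sin(q) mm.
There are look-alikes about, which are no part of the job. What is shaped like the caddy but green or red is not meant.

How it is judged (in metres and radians):
At the end, for the whole second after the job is handed in: Collar, small wheel and big wheel lie flat in the smallest, middle and largest saucer (13 mm off centre at most, underside under 8 mm up, tilt under 0.12 rad); both bails beyond 2.75 rad; caddy flat on the tote's floor (underside under 9 mm up, tilt under 0.1 rad); all at rest (horizontal distance between collar and saucer_small below 0.013 m and z of collar in the frame of saucer_small below 0.008 m and angle between each of collar, small_wheel, big_wheel's own z axis and vertical below 0.12 rad and horizontal distance between small_wheel and saucer_mid below 0.013 m and z of small_wheel in the frame of saucer_mid below 0.008 m and horizontal distance between big_wheel and saucer_big below 0.013 m and z of big_wheel in the frame of saucer_big below 0.008 m and value of joint each of bail_a, bail_b above 2.75 rad and horizontal distance between caddy and tote below 0.05 m and z of caddy in the frame of tote below 0.009 m and angle between caddy's own z axis and vertical below 0.1 rad and linear speed of each of collar, small_wheel, big_wheel, caddy below 0.02 m/s); the robot touches nothing.
It fails at once if a grinding wheel is tipped over (tilted more than 0.7 rad) (angle between any of big_wheel, small_wheel's own z axis and vertical above 0.7 rad).
It also fails if it takes over 138 s, if anything falls off the work surface, if the arm or the gripper's body presses on something with over 40 N, if the wrist force passes 120 N, or if a joint passes its speed limit or range.

## Working session

There is one attempt and no reset: what is moved stays moved. The work goes in short steps, Python scripts to look and compute and a tool call to move; the robot and the scene stay as the last step left them, time stands still between calls to the robot, and variables do not carry over. Pictures are saved under pics/ and viewed, at most 14 in all, crops included, and the job is handed in when it is done.

Besides the shell and the picture viewer there is one more tool, called after "Request:" as name([rows], argument=value, ...), one row to a line, values as JSON. arm_command: Moves the arm, as the interface text tells. Its arguments: {"type":"object","properties":{"motion":{"type":"array"},"force":{"type":"number"}},"required":["motion"]}

```bash
ls; mkdir -p pics
python3 - <<'E'
from rig import env, snapshot
import cv2,numpy as np
s=env.sense(); print(s, env.pinch_z)
for n in ("top","side"):
    d=snapshot(n); cv2.imwrite(f"pics/{n}0.png",d["image"])
    print(n,{k:np.round(v,3).tolist() if not np.isscalar(v) else v for k,v in d.items() if k!="image"})
d=snapshot("wrist");print(d["tool_from_camera"],d["fx"],d["k1"])
E
```

```text
pics
{'t': 0.0, 'joint_positions': array([ 1.283108  ,  0.38425792,  0.01634557,  1.37117504, -0.00628006,
        1.38821336, -0.04652232]), 'dq': array([-7.74435434e-04,  6.78799504e-04,  2.43394626e-03, -1.64159641e-04,
        9.02481618e-05, -2.19248918e-04, -5.69082118e-04]), 'joint_efforts': array([ 3.17583845e-04, -6.27589488e+01,  8.44754744e-01, -3.71822548e+01,
        1.68160832e-02,  1.42335761e-02,  3.72463694e-05]), 'ee_pos': array([ 139.24071677, -608.76163787,  230.25688687]), 'eef_rot': array([-3.13958894e+00,  4.71088960e-05,  2.24859649e-01]), 'force': array([ 0.9567522 , -0.64038409, -0.03249065]), 'moment': array([0.00692781, 0.01859029, 0.00521064]), 'grasp_force': 0.0, 'gripper_width': 85.52372088067276} 18.700000000000003
top {'fx': 516.9047426308884, 'fy': 516.9047426308884, 'cx': 318.87049636838816, 'cy': 241.85900838674075, 'k1': -0.11498427964620817, 'R': [[0.005, -1.0, 0.014], [-0.995, -0.006, -0.096], [0.096, -0.013, -0.995]], 't': [48.491, 502.471, 1080.178]}
side {'fx': 583.7953607530058, 'fy': 583.7953607530058, 'cx': 318.3693470493385, 'cy': 241.42399882072303, 'k1': -0.13464216973136686, 'R': [[-0.835, -0.55, 0.019], [-0.305, 0.433, -0.848], [0.458, -0.714, -0.529]], 't': [420.098, 188.005, 1094.964]}
[[ 5.49222118e-04 -9.51898634e-01 -3.06412611e-01  7.91501568e+01]
 [ 9.99999170e-01  8.79963104e-04 -9.41260262e-04  5.00096322e-01]
 [ 1.16561615e-03 -3.06411840e-01  9.51898327e-01 -1.42788835e+02]
 [ 0.00000000e+00  0.00000000e+00  0.00000000e+00  1.00000000e+00]] 375.071632520656 -0.018136763950851197
```

View pics/top0.png

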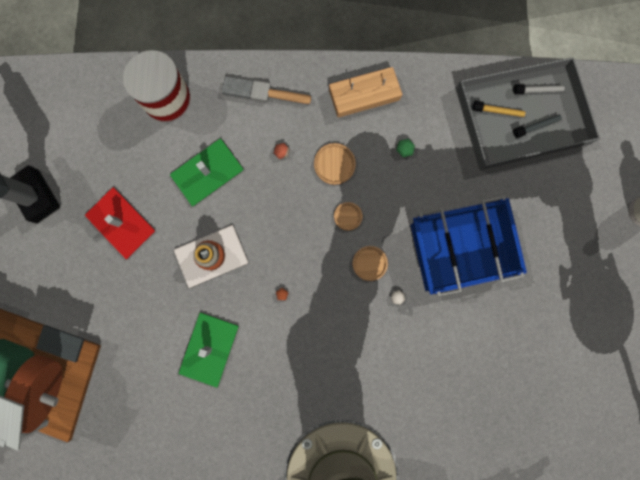

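View pics/side0.png

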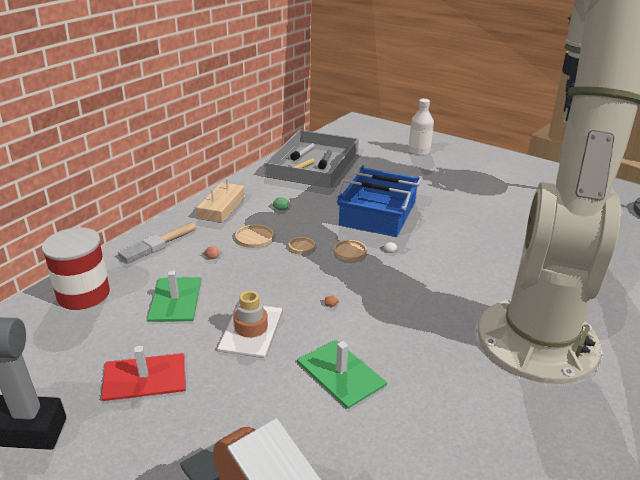

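```bash
cat > h.py <<'E'
from rig import env, snapshot
import cv2,numpy as np
from scipy.spatial.transform import Rotation as Ro
def cam(n):
    s=env.sense(); d=snapshot(n)
    if n=="wrist":
        T=np.eye(4);T[:3,:3]=Ro.from_euler("xyz",s["eef_rot"]).as_matrix();T[:3,3]=s["ee_pos"]
        W=np.linalg.inv(T@np.array(d["tool_from_camera"])); d["R"]=W[:3,:3]; d["t"]=W[:3,3]
    d["R"]=np.array(d["R"]);d["t"]=np.array(d["t"]); return d
def K(d): return np.array([[d["fx"],0,d["cx"]],[0,d["fy"],d["cy"]],[0,0,1.]]),np.array([d["k1"],0,0,0.])
def proj(d,X):
    k,c=K(d); return cv2.projectPoints(np.float64(X).reshape(-1,1,3),cv2.Rodrigues(d["R"])[0],d["t"],k,c)[0].reshape(-1,2)
def ray(d,uv,z):
    k,c=K(d); p=cv2.undistortPoints(np.float64(uv).reshape(-1,1,2),k,c).reshape(-1,2)
    r=np.c_[p,np.ones(len(p))]@d["R"]; o=-d["R"].T@d["t"]
    return (o+r*((z-o[2])/r[:,2])[:,None])[:,:2]
def conts(m,amin=60):
    m=cv2.morphologyEx(m.astype(np.uint8)*255,cv2.MORPH_CLOSE,np.ones((3,3)))
    return sorted([c for c in cv2.findContours(m,cv2.RETR_EXTERNAL,cv2.CHAIN_APPROX_NONE)[0] if cv2.contourArea(c)>amin],key=cv2.contourArea,reverse=True)
def yaw(): 
    s=env.sense(); R=Ro.from_euler("xyz",s["eef_rot"]).as_matrix(); return s,R
def go(x,y,z,dirdeg=None):
    """tool-axis shift (mm) to TCP x,y,z; dirdeg: wanted world direction of the closing line (mod 180)"""
    s,R=yaw(); d=R.T@(np.array([x,y,z])-s["ee_pos"]); print("shift dx,dy,dz mm",np.round(d,1),"tcp",np.round(s["ee_pos"],1),"w",round(s["gripper_width"],1),"t",s["t"])
    a=np.degrees(np.arctan2(R[1,1],R[0,1])); print("closing dir",round(a,1),"j7",round(s["joint_positions"][6],2))
    if dirdeg is not None:
        t=(dirdeg-a+90)%180-90; print("roll rad (tool z down => minus)",round(-np.radians(t),3))
E
python3 - <<'E'
from h import *
d=cam("top"); im=d["image"]; hsv=cv2.cvtColor(im,cv2.COLOR_BGR2HSV)
H,S,V=[hsv[...,i].astype(int) for i in range(3)]
for nm,m,z in (("wood",(H>5)&(H<22)&(S>70)&(V>60),10),("blue",(H>105)&(H<130)&(S>120),70),("white",(S<40)&(V>185),8)):
    for c in conts(m):
        e=cv2.fitEllipse(c); b=cv2.minAreaRect(ray(d,c[:,0].astype(float),z).astype(np.float32))
        print(nm,np.round(e[0]),"rect",np.round(b[0],1),np.round(b[1],1),round(b[2],1), "box",np.round(cv2.boxPoints(b)).tolist())
for z in (38,64,82): print(z,ray(d,[[208,254]],z))
E
```

```text
wood [ 54. 391.] rect [187.3 642.8] [176.5 242.2] 72.8 box [[46.0, 594.0], [277.0, 523.0], [329.0, 691.0], [98.0, 763.0]]
wood [365.  91.] rect [845.4 -51.6] [ 83. 157.] 17.0 box [[783.0, 11.0], [829.0, -139.0], [908.0, -114.0], [862.0, 36.0]]
wood [334. 163.] rect [677.4  17.5] [92.7 90.5] 0.4 box [[631.0, 62.0], [631.0, -28.0], [724.0, -27.0], [723.0, 63.0]]
wood [ 19. 330.] rect [304.6 716.1] [107.2  61.1] 75.0 box [[261.0, 672.0], [320.0, 656.0], [348.0, 760.0], [289.0, 776.0]]
wood [370. 263.] rect [458.5 -58.5] [73.6 76. ] 0.2 box [[422.0, -21.0], [422.0, -97.0], [495.0, -96.0], [495.0, -20.0]]
wood [209. 255.] rect [473.5 288.7] [65.1 64. ] 45.9 box [[428.0, 288.0], [474.0, 243.0], [519.0, 290.0], [473.0, 334.0]]
wood [348. 216.] rect [560.6 -12. ] [61.6 61.1] 0.1 box [[530.0, 18.0], [530.0, -43.0], [591.0, -42.0], [591.0, 19.0]]
wood [290.  96.] rect [832.  119.8] [97.5 22.5] 80.4 box [[813.0, 74.0], [835.0, 70.0], [851.0, 166.0], [829.0, 170.0]]
wood [502. 110.] rect [ 807.7 -369.4] [101.7  18.2] 83.0 box [[792.0, -419.0], [811.0, -421.0], [823.0, -320.0], [805.0, -318.0]]
wood [281. 150.] rect [705.7 135.9] [34.1 30.9] 0.3 box [[689.0, 151.0], [689.0, 120.0], [723.0, 121.0], [723.0, 151.0]]
wood [282. 294.] rect [390.7 130.7] [25.7 23.6] 0.5 box [[378.0, 142.0], [378.0, 119.0], [404.0, 119.0], [403.0, 143.0]]
blue [467. 246.] rect [ 491.6 -257.5] [160.9 218.4] 12.3 box [[390.0, -168.0], [436.0, -381.0], [593.0, -347.0], [547.0, -134.0]]
white [210. 256.] rect [471. 286.] [ 87.1 136.5] 23.2 box [[404.0, 332.0], [458.0, 206.0], [538.0, 240.0], [484.0, 366.0]]
38 [[473.59851668 285.26252074]]
64 [[471.73331117 280.00884107]]
82 [[470.44201505 276.37167822]]
```

Candidates for the stack's caddy are white (209,256), green (206,172), green (209,350) and red (119,222). I choose the white one, which carries the stack. For the tote there is the blue one (468,246) and the grey tray (526,113), so blue. The saucers are big (334,163), small (348,216) and mid (370,263), and all three sizes match. I start with the bails.

```bash
python3 -c "
from h import *
go(490,-255,260,102.3)"
```

```text
shift dx,dy,dz mm [ 420.8 -266.9  -29. ] tcp [ 139.3 -608.9  230.7] w 85.4 t 0.2
closing dir -77.1 j7 -0.05
roll rad (tool z down => minus) 0.01
```

Request:
arm_command([
  {"dx":0.04,"dy":-0.025,"dz":-0.003},
  {"dx":0.04,"dy":-0.025,"dz":-0.003},
  {"dx":0.04,"dy":-0.025,"dz":-0.003},
  {"dx":0.04,"dy":-0.025,"dz":-0.003},
  {"dx":0.04,"dy":-0.025,"dz":-0.003},
  {"dx":0.04,"dy":-0.025,"dz":-0.003},
  {"dx":0.04,"dy":-0.025,"dz":-0.003},
  {"dx":0.04,"dy":-0.025,"dz":-0.003},
  {"dx":0.04,"dy":-0.025,"dz":-0.003},
  {"dx":0.04,"dy":-0.025,"dz":-0.003},
])

```text
schema error: expected keys jaw, dx, dy, dz, roll
```

Request:
arm_command([
  {"dx":0.02,"dy":-0.017},
  {},
  {},
  {},
])

```text
schema error: expected keys jaw, dx, dy, dz, roll
```

Run:
```python
from h import *
d=cam("wrist"); im=d["image"]; cv2.imwrite("pics/w1.png",im)
hsv=cv2.cvtColor(im,cv2.COLOR_BGR2HSV);H,S,V=[hsv[...,i].astype(int) for i in range(3)]
print(env.sense()["ee_pos"],env.sense()["t"])
for c in conts((S<90)&(V<45),150):
    p=ray(d,c[:,0].astype(float),76); b=cv2.minAreaRect(p.astype(np.float32)); print(c.mean(0),np.round(b[0],1),np.round(b[1],1),round(b[2],1))
for c in conts((H>105)&(H<130)&(S>120),5000):
    b=cv2.minAreaRect(ray(d,c[:,0].astype(float),70).astype(np.float32)); print("blue",b)
```

```text
[ 139.29268978 -609.04389114  230.79680551] 0.25
[[333.89759573 417.38379341]] [ -40.5 -646. ] [201.4 686.7] 13.1
```

View pics/w1.png

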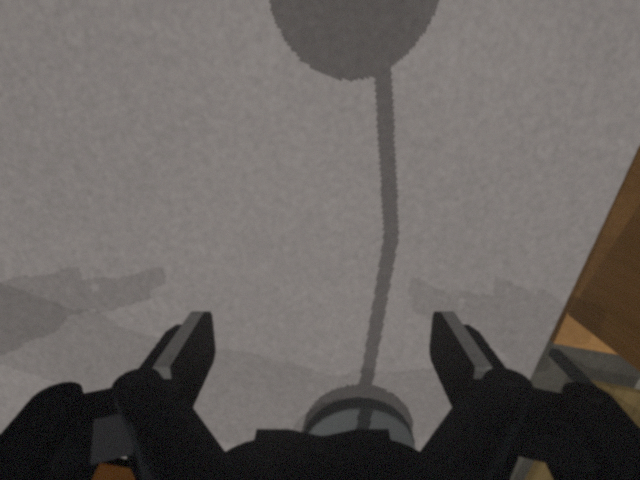

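The picture shows only bare bench, because the move was refused: every row needs all the keys. I resend it with them.

Request:
arm_command([
  {"jaw":0,"dx":0.04,"dy":-0.025,"dz":-0.003,"roll":0},
  {"jaw":0,"dx":0.04,"dy":-0.025,"dz":-0.003,"roll":0},
  {"jaw":0,"dx":0.04,"dy":-0.025,"dz":-0.003,"roll":0},
  {"jaw":0,"dx":0.04,"dy":-0.025,"dz":-0.003,"roll":0},
  {"jaw":0,"dx":0.04,"dy":-0.025,"dz":-0.003,"roll":0},
  {"jaw":0,"dx":0.04,"dy":-0.025,"dz":-0.003,"roll":0},
  {"jaw":0,"dx":0.04,"dy":-0.025,"dz":-0.003,"roll":0},
  {"jaw":0,"dx":0.04,"dy":-0.025,"dz":-0.003,"roll":0},
  {"jaw":0,"dx":0.04,"dy":-0.025,"dz":-0.003,"roll":0},
  {"jaw":0,"dx":0.02,"dy":-0.025,"dz":-0.003,"roll":0},
])

```text
t: 1.25
ee_pos: [456.6, -277.6, 261.2]
eef_rot: [-3.141, -0.001, 0.228]
force: [0.7, 0.4, -0.1]
gripper_width: 85.6
grasp_force: 0.0
```

Request:
arm_command([
  {"jaw":0.4,"dx":0,"dy":-0.017,"dz":0,"roll":0},
  {"jaw":0.4,"dx":0,"dy":0,"dz":0,"roll":0},
  {"jaw":0.4,"dx":0,"dy":0,"dz":0,"roll":0},
  {"jaw":0.4,"dx":0,"dy":0,"dz":0,"roll":0},
])

```text
t: 1.65
ee_pos: [449.2, -266.1, 261.2]
eef_rot: [3.141, 0.0, 0.222]
force: [-1.1, -0.0, 0.3]
gripper_width: 51.2
grasp_force: 0.0
```

Run:
```python
from h import *
d=cam("wrist"); im=d["image"]; cv2.imwrite("pics/w2.png",im)
hsv=cv2.cvtColor(im,cv2.COLOR_BGR2HSV);H,S,V=[hsv[...,i].astype(int) for i in range(3)]
s=env.sense();print(s["ee_pos"],s["t"],s["gripper_width"])
for c in conts((S<90)&(V<45),150):
    p=ray(d,c[:,0].astype(float),76); b=cv2.minAreaRect(p.astype(np.float32)); print(c.mean(0),np.round(b[0],1),np.round(b[1],1),round(b[2],1))
for c in conts((H>105)&(H<130)&(S>120),5000):
    b=cv2.minAreaRect(ray(d,c[:,0].astype(float),70).astype(np.float32)); print("blue",b)
```

```text
[ 449.33371819 -265.96886485  261.19017943] 1.7 51.12555911375331
[[318.91289862 422.00999524]] [ 228.7 -312.7] [192.7 757.6] 12.8
blue ((492.9992370605469, -258.9825744628906), (159.29238891601562, 97.83167266845703), 12.730358123779297)
blue ((509.14508056640625, -338.4891662597656), (163.57398986816406, 54.71489334106445), 12.459253311157227)
blue ((474.9310302734375, -182.39451599121094), (163.9421844482422, 45.29156494140625), 12.171136856079102)
```

View pics/w2.png

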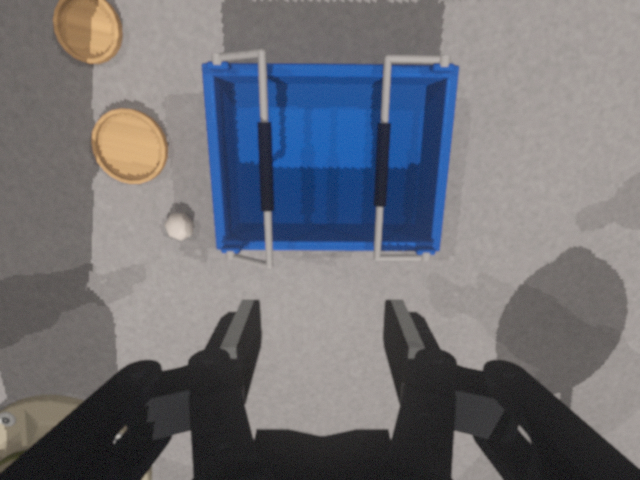

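Picture: the tote lies square to the tool, with sleeves at about (265,167) and (382,165) and rim corners at (204,65), (459,66), (440,250) and (217,250).

Run:
```python
from h import *
d=cam("wrist")
hsv=cv2.cvtColor(d["image"],cv2.COLOR_BGR2HSV);V=hsv[...,2].astype(int)
m=V<35; m[:100]=0;m[230:]=0
for c in conts(m,300):
    p=ray(d,c[:,0].astype(float),76); b=cv2.minAreaRect(p.astype(np.float32)); print(c.mean(0),np.round(b[0],1),np.round(b[1],1),round(b[2],1))
p=ray(d,[[204,65],[459,66],[440,250],[217,250]],70);print(p,p.mean(0),np.linalg.norm(p-np.roll(p,1,0),axis=1))
print("dir",[np.degrees(np.arctan2(*(p[i]-p[j])[::-1])) for i,j in((0,1),(3,2))])
```

```text
[[ 548.45808006 -145.03012902]
 [ 593.70302149 -348.30692805]
 [ 438.49277869 -382.78401921]
 [ 392.03559912 -177.58480443]] [ 493.17236984 -263.42647018] [159.77421392 208.25119868 158.9933624  210.39246012]
dir [np.float64(102.54823101334519), np.float64(102.75673003117133)]
```

Run:
```python
from h import *
d=cam("wrist")
g=cv2.cvtColor(d["image"],cv2.COLOR_BGR2HSV)
m=(g[...,2]<60)&(g[...,1]<130); m[:100]=0;m[230:]=0
for c in conts(m,200):
    p=ray(d,c[:,0].astype(float),76); b=cv2.minAreaRect(p.astype(np.float32)); print(c.mean(0),np.round(b[0],1),np.round(b[1],1),round(b[2],1))
print(ray(d,[[265,167],[382,165]],76))
go(483,-219,62)
```

```text
[[265.81182796 167.4516129 ]] [ 478.2 -210. ] [73.6  9.6] 11.3
[[381.80924855 165.25433526]] [ 502.1 -306.7] [68.2  9.2] 12.9
[[ 479.24839624 -208.73726874]
 [ 503.23742135 -306.86916382]]
shift dx,dy,dz mm [ 42.9 -38.  199.2] tcp [ 449.6 -265.5  261.2] w 51.4 t 1.8
closing dir -77.2 j7 -0.91
```

Run:
```python
from h import *
d=cam("top"); w=cam("wrist"); im=d["image"]
cv2.imwrite("pics/t3.png",cv2.resize(im[185:310,390:550],None,fx=5,fy=5,interpolation=cv2.INTER_CUBIC)[:600,:800])
print(proj(d,[[483,-219,76],[503,-307,76],[493,-263,70]]))
```

```text
[[450.74487767 249.55008114]
 [492.11461545 240.14984001]
 [470.6713841  245.09244284]]
```

View pics/t3.png

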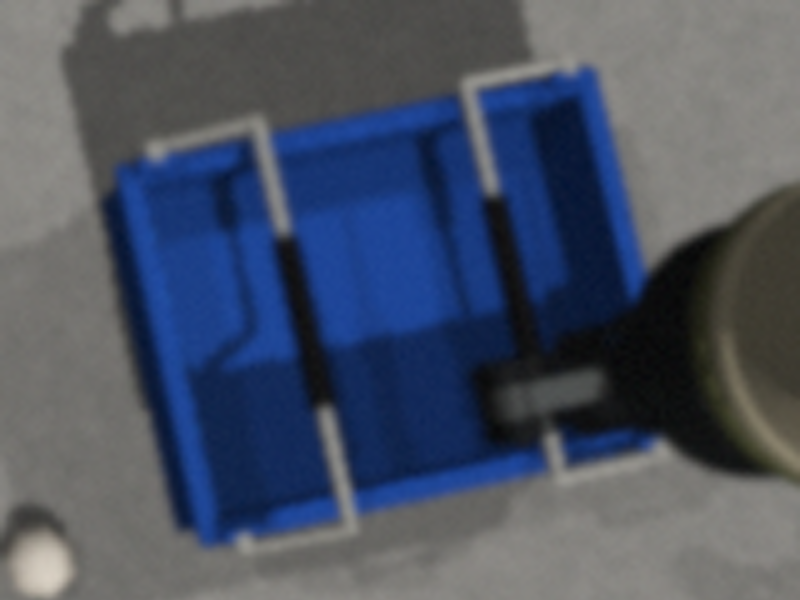

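The crop shows the left sleeve at full-frame (450.6,249.2) and the right at about (491,240.6), within 1 px of the prediction at z=76. I check the wrist camera's scale on the mid saucer.

Run:
```python
from h import *
d=cam("wrist"); g=cv2.cvtColor(d["image"],cv2.COLOR_BGR2HSV).astype(int)
for c in conts((g[...,0]>5)&(g[...,0]<22)&(g[...,1]>70)&(g[...,2]>60),800):
    b=cv2.minAreaRect(ray(d,c[:,0].astype(float),10).astype(np.float32)); print(c.mean(0),b)
print(proj(d,[[458.5,-58.5,10],[483,-219,76],[503,-307,76]]))
print(d["t"],-d["R"].T@d["t"])
print(proj(d,[env.sense()["ee_pos"]]))
```

```text
[[130.12616822 146.06074766]] ((458.96728515625, -61.191097259521484), (75.02277374267578, 78.61486053466797), 12.457195281982422)
[[88.60891089 28.87128713]] ((557.3306884765625, -14.62868881225586), (54.613502502441406, 65.27973937988281), 12.027206420898438)
[[127.74510991 147.43946916]
 [278.3654853  165.98126049]
 [382.90420197 166.07181426]]
[-358.35755166  312.90426422  525.66267204] [ 527.232231   -247.96219449  403.9695321 ]
[[320.61170945 315.60669539]]
```

Run:
```python
from h import *
d=cam("top"); w=cam("wrist")
for a,b in (((450.6,249.2),(265.5,167.3)),((491.4,240.6),(382,165.3)),((390+118/5,185+165/5),(204,65)),((390+205/5,185+545/5),(217,250)),((390+595/5,185+68/5),(459,66))):
    P=[]
    for q,uv in((d,a),(w,b)):
        k,c=K(q);P.append((np.c_[q["R"],q["t"]],cv2.undistortPoints(np.float64([[uv]]),k,c).reshape(2,1)))
    X=cv2.triangulatePoints(P[0][0],P[1][0],P[0][1],P[1][1]);X=(X[:3]/X[3]).ravel()
    print(np.round(X,1),proj(d,X)-a,proj(w,X)-b)
```

```text
[ 482.5 -211.4  101.1] [[-0.24186191 -0.42258226]] [[0.36859682 1.14420854]]
[ 503.  -306.9   70.8] [[-0.17685105 -0.18234154]] [[0.32357033 0.53466619]]
[ 548.7 -143.6   71. ] [[-0.02009674 -0.13378941]] [[-0.02494664  0.30972474]]
[ 392.6 -177.1   71.6] [[-0.26760827 -0.2981122 ]] [[0.43066301 0.78413313]]
[ 588.3 -338.3   97.1] [[ 0.09147494 -0.6388848 ]] [[-0.61849321  1.39412039]]
```

Bail_a turns out to be partly raised: its sleeve is at (482.5,-211.4,~100). Bail_b lies level at (503,-307,~74). The tote centre is about (493,-262) with its y along 102.4°. I pinch bail_a.

Request:
arm_command([
  {"jaw":0.4,"dx":0.022,"dy":-0.0225,"dz":0.02,"roll":0},
  {"jaw":0.4,"dx":0.022,"dy":-0.0225,"dz":0.04,"roll":0},
  {"jaw":0.4,"dx":0,"dy":0,"dz":0.04,"roll":0},
  {"jaw":0.4,"dx":0,"dy":0,"dz":0.04,"roll":0},
  {"jaw":0.4,"dx":0,"dy":0,"dz":0.025,"roll":0},
  {"jaw":0.4,"dx":0,"dy":0,"dz":0.016,"roll":0},
  {"jaw":0.4,"dx":0,"dy":0,"dz":0,"roll":0},
])

```text
t: 2.75
ee_pos: [481.1, -210.4, 78.6]
eef_rot: [-3.139, 0.004, 0.225]
force: [-0.6, 0.6, 0.1]
gripper_width: 51.1
grasp_force: 0.0
```

Request:
arm_command([
  {"jaw":1,"dx":0,"dy":0,"dz":0,"roll":0},
  {"jaw":1,"dx":0,"dy":0,"dz":0,"roll":0},
  {"jaw":1,"dx":0,"dy":0,"dz":0,"roll":0},
  {"jaw":1,"dx":0,"dy":0,"dz":0,"roll":0},
  {"jaw":1,"dx":0,"dy":0,"dz":0,"roll":0},
], force=25)

```text
t: 3.25
ee_pos: [483.9, -212.0, 82.3]
eef_rot: [3.139, -0.002, 0.224]
force: [2.1, -3.4, 3.6]
gripper_width: 10.0
grasp_force: 25.2
```

Run:
```python
from h import *
d=cam("wrist");cv2.imwrite("pics/w4.png",d["image"]);go(482,-211,80)
```

```text
shift dx,dy,dz mm [-1.6 -1.5  2.2] tcp [ 483.9 -212.1   82.2] w 10.3 t 3.3
closing dir -77.2 j7 -1.09
```

View pics/w4.png

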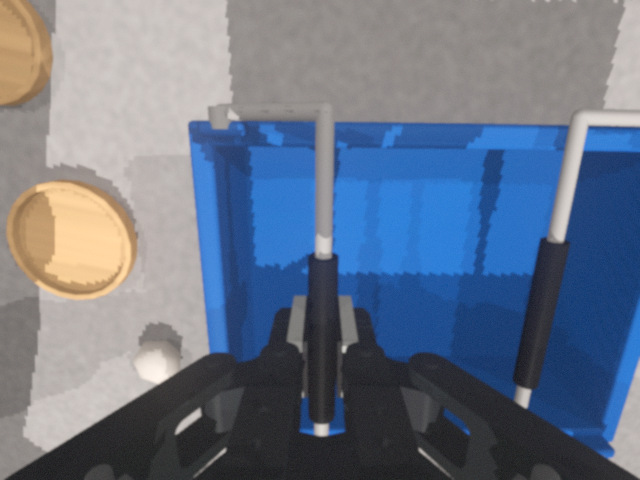

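The sleeve is held between the pads (width 10 mm, at about (322,340)). I swing it out along the arc.

Request:
arm_command([
  {"jaw":1,"dx":0,"dy":-0.01,"dz":-0.0113,"roll":0},
  {"jaw":1,"dx":0,"dy":-0.0117,"dz":-0.0067,"roll":0},
  {"jaw":1,"dx":0,"dy":-0.0131,"dz":-0.003,"roll":0},
  {"jaw":1,"dx":0,"dy":-0.0134,"dz":0.0011,"roll":0},
  {"jaw":1,"dx":0,"dy":-0.0125,"dz":0.005,"roll":0},
  {"jaw":1,"dx":0,"dy":-0.0105,"dz":0.0084,"roll":0},
  {"jaw":1,"dx":0,"dy":-0.0075,"dz":0.0112,"roll":0},
  {"jaw":1,"dx":0,"dy":-0.003,"dz":0.0084,"roll":0},
  {"jaw":1,"dx":0,"dy":-0.001,"dz":0.007,"roll":0},
  {"jaw":1,"dx":0,"dy":0,"dz":0,"roll":0},
])

```text
t: 4.3
ee_pos: [465.2, -130.4, 60.1]
eef_rot: [3.141, -0.001, 0.225]
force: [6.4, -4.0, 0.2]
gripper_width: 10.0
grasp_force: 25.8
```

Request:
arm_command([
  {"jaw":1,"dx":0,"dy":0,"dz":0,"roll":0},
  {"jaw":1,"dx":0,"dy":0,"dz":0,"roll":0},
])

```text
t: 4.5
ee_pos: [465.2, -130.4, 60.4]
eef_rot: [3.142, -0.001, 0.225]
force: [6.6, -2.8, -1.4]
gripper_width: 9.9
grasp_force: 25.8
```

Request:
arm_command([
  {"jaw":0.72,"dx":0,"dy":0,"dz":0,"roll":0},
  {"jaw":0.72,"dx":0,"dy":0,"dz":0,"roll":0},
  {"jaw":0.72,"dx":0,"dy":0,"dz":0,"roll":0},
  {"jaw":0.72,"dx":0,"dy":0,"dz":-0.04,"roll":0},
  {"jaw":0.6,"dx":0,"dy":0,"dz":-0.04,"roll":0},
  {"jaw":0.5,"dx":0,"dy":0.03,"dz":-0.03,"roll":0},
  {"jaw":0.5,"dx":0,"dy":0.045,"dz":0,"roll":0},
  {"jaw":0.5,"dx":0,"dy":0.045,"dz":0,"roll":0},
  {"jaw":0.5,"dx":0,"dy":0.045,"dz":0,"roll":0},
  {"jaw":0.5,"dx":0,"dy":0.015,"dz":0,"roll":0},
])

```text
t: 5.5
ee_pos: [503.2, -311.1, 169.9]
eef_rot: [3.141, 0.002, 0.219]
force: [0.4, -1.1, -0.6]
gripper_width: 42.5
grasp_force: 0.0
```

Run:
```python
from h import *
d=cam("wrist");cv2.imwrite("pics/w5.png",d["image"]);go(503,-307,56,102.4)
g=cv2.cvtColor(d["image"],cv2.COLOR_BGR2HSV)
```

```text
shift dx,dy,dz mm [  0.9  -4.4 113.7] tcp [ 503.2 -311.4  169.7] w 42.9 t 5.55
closing dir -77.5 j7 -0.93
roll rad (tool z down => minus) 0.002
```

View pics/w5.png

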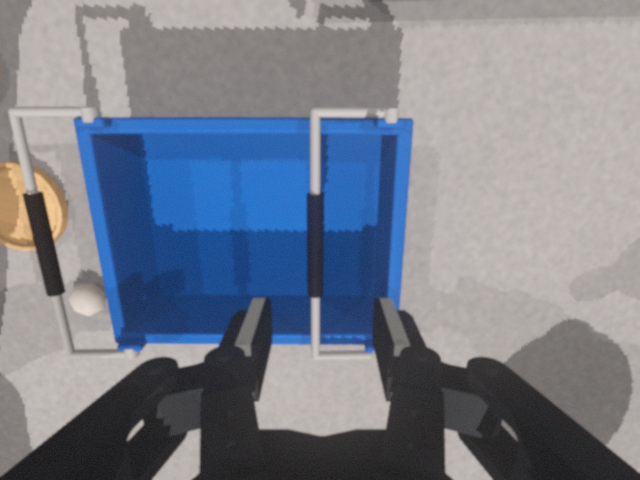

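Bail_a is fully out. Sleeve b is at (315,245), lined up between the fingers.

Request:
arm_command([
  {"jaw":0.5,"dx":0.001,"dy":-0.0045,"dz":0.03,"roll":0},
  {"jaw":0.5,"dx":0,"dy":0,"dz":0.04,"roll":0},
  {"jaw":0.5,"dx":0,"dy":0,"dz":0.03,"roll":0},
  {"jaw":0.5,"dx":0,"dy":0,"dz":0.013,"roll":0},
  {"jaw":0.5,"dx":0,"dy":0,"dz":0,"roll":0},
  {"jaw":1,"dx":0,"dy":0,"dz":0,"roll":0},
  {"jaw":1,"dx":0,"dy":0,"dz":0,"roll":0},
  {"jaw":1,"dx":0,"dy":0,"dz":0,"roll":0},
  {"jaw":1,"dx":0,"dy":0,"dz":0,"roll":0},
  {"jaw":1,"dx":0,"dy":0,"dz":0,"roll":0},
], force=25)

```text
t: 6.55
ee_pos: [506.7, -305.7, 61.0]
eef_rot: [3.134, -0.005, 0.222]
force: [5.6, -10.6, -2.3]
gripper_width: 9.8
grasp_force: 25.6
```

Request:
arm_command([
  {"jaw":1,"dx":0,"dy":0.0027,"dz":-0.0132,"roll":0},
  {"jaw":1,"dx":0,"dy":0.0065,"dz":-0.0118,"roll":0},
  {"jaw":1,"dx":0,"dy":0.0096,"dz":-0.0094,"roll":0},
  {"jaw":1,"dx":0,"dy":0.012,"dz":-0.0061,"roll":0},
  {"jaw":1,"dx":0,"dy":0.0133,"dz":-0.0023,"roll":0},
  {"jaw":1,"dx":0,"dy":0.0133,"dz":0.0017,"roll":0},
  {"jaw":1,"dx":0,"dy":0.0122,"dz":0.0056,"roll":0},
  {"jaw":1,"dx":0,"dy":0.01,"dz":0.009,"roll":0},
  {"jaw":1,"dx":0,"dy":0.007,"dz":0.0115,"roll":0},
  {"jaw":1,"dx":0,"dy":0.003,"dz":0.0108,"roll":0},
])

```text
t: 7.55
ee_pos: [525.9, -391.9, 65.1]
eef_rot: [3.136, -0.003, 0.223]
force: [-0.6, -4.5, 5.7]
gripper_width: 9.9
grasp_force: 30.0
```

Request:
arm_command([
  {"jaw":1,"dx":0,"dy":0,"dz":0.004,"roll":0},
  {"jaw":1,"dx":0,"dy":0,"dz":0,"roll":0},
  {"jaw":0.72,"dx":0,"dy":0,"dz":0,"roll":0},
  {"jaw":0.72,"dx":0,"dy":0,"dz":0,"roll":0},
  {"jaw":0.72,"dx":0,"dy":0,"dz":0,"roll":0},
  {"jaw":0.72,"dx":0,"dy":0,"dz":-0.03,"roll":0},
  {"jaw":0.6,"dx":0,"dy":0,"dz":-0.045,"roll":0},
  {"jaw":0.3,"dx":0,"dy":0,"dz":-0.045,"roll":0},
  {"jaw":0.3,"dx":0,"dy":0,"dz":-0.045,"roll":0},
  {"jaw":0.3,"dx":0,"dy":-0.02,"dz":-0.03,"roll":0},
])

```text
t: 8.55
ee_pos: [519.9, -371.4, 256.7]
eef_rot: [3.138, -0.002, 0.222]
force: [0.5, 0.2, 0.4]
gripper_width: 60.0
grasp_force: 0.0
```

Run:
```python
from h import *
go(471,286,250,113.2)
```

```text
shift dx,dy,dz mm [  97.  -652.1    4.7] tcp [ 519.9 -371.4  256.7] w 60.0 t 8.55
closing dir -77.3 j7 -0.85
roll rad (tool z down => minus) -0.183
```

Request:
arm_command([
  {"jaw":0.3,"dx":0.007,"dy":-0.046,"dz":0,"roll":0},
  {"jaw":0.3,"dx":0.007,"dy":-0.046,"dz":0,"roll":0},
  {"jaw":0.3,"dx":0.007,"dy":-0.046,"dz":0,"roll":0},
  {"jaw":0.3,"dx":0.007,"dy":-0.046,"dz":0,"roll":0},
  {"jaw":0.3,"dx":0.007,"dy":-0.046,"dz":0,"roll":0},
  {"jaw":0.3,"dx":0.007,"dy":-0.046,"dz":0,"roll":0},
  {"jaw":0.3,"dx":0.007,"dy":-0.046,"dz":0,"roll":0},
  {"jaw":0.3,"dx":0.007,"dy":-0.046,"dz":0,"roll":0},
  {"jaw":0.3,"dx":0.007,"dy":-0.046,"dz":0,"roll":0},
  {"jaw":0.3,"dx":0.007,"dy":-0.046,"dz":0,"roll":0},
])

```text
t: 9.55
ee_pos: [484.9, 96.9, 253.6]
eef_rot: [3.141, -0.001, 0.225]
force: [0.4, 0.9, -0.9]
gripper_width: 60.0
grasp_force: 0.0
```

Request:
arm_command([
  {"jaw":0.3,"dx":0.005,"dy":-0.046,"dz":0,"roll":0},
  {"jaw":0.3,"dx":0.005,"dy":-0.046,"dz":0,"roll":0},
  {"jaw":0.3,"dx":0.005,"dy":-0.046,"dz":0,"roll":0},
  {"jaw":0.3,"dx":0,"dy":-0.046,"dz":0,"roll":0},
  {"jaw":0.3,"dx":0,"dy":0,"dz":0,"roll":-0.09},
  {"jaw":0.3,"dx":0,"dy":0,"dz":0,"roll":-0.09},
  {"jaw":0.3,"dx":0,"dy":0,"dz":0,"roll":0},
  {"jaw":0.3,"dx":0,"dy":0,"dz":0,"roll":0},
])

```text
t: 10.35
ee_pos: [459.2, 277.5, 253.2]
eef_rot: [3.142, 0.0, 0.402]
force: [-0.1, -0.1, -1.0]
gripper_width: 59.7
grasp_force: 0.0
```

Run:
```python
from h import *
d=cam("wrist");cv2.imwrite("pics/w6.png",d["image"]);go(471,286,85,113.2)
print(proj(d,[[471,286,8],[471,286,82]]))
t=cam("top");cv2.imwrite("pics/t6.png",t["image"])
```

```text
shift dx,dy,dz mm [ 14.2  -3.4 168.3] tcp [459.3 277.3 253.3] w 60.1 t 10.4
closing dir -67.0 j7 -1.91
roll rad (tool z down => minus) -0.003
[[318.62126941 186.99786157]
 [317.79445959 201.49537497]]
```

View pics/w6.png

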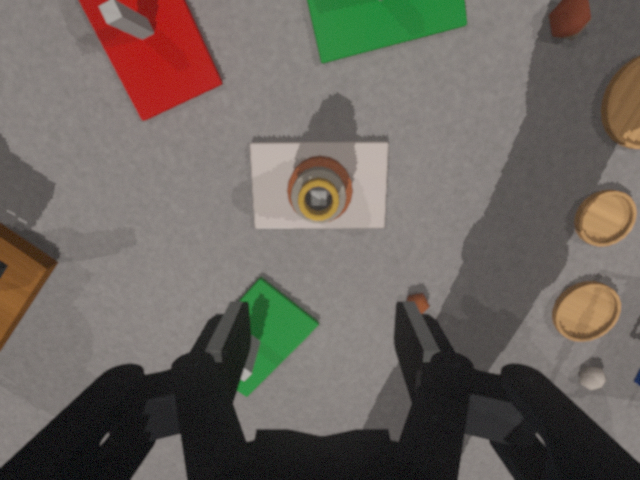

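The white plate centre is at (319,186) and the collar at (319,200), both within 1.5 px of prediction. So the stack is at (471,286), and it is the white one. I go down for the collar.

Request:
arm_command([
  {"jaw":0.3,"dx":0.014,"dy":-0.0035,"dz":0.03,"roll":0},
  {"jaw":0.3,"dx":0,"dy":0,"dz":0.04,"roll":0},
  {"jaw":0.3,"dx":0,"dy":0,"dz":0.04,"roll":0},
  {"jaw":0.3,"dx":0,"dy":0,"dz":0.03,"roll":0},
  {"jaw":0.3,"dx":0,"dy":0,"dz":0.02,"roll":0},
  {"jaw":0.3,"dx":0,"dy":0,"dz":0,"roll":0},
  {"jaw":0.3,"dx":0,"dy":0,"dz":0,"roll":0},
], force=25)

```text
t: 11.15
ee_pos: [471.0, 286.3, 93.7]
eef_rot: [-3.141, -0.0, 0.404]
force: [-0.4, 0.3, -0.9]
gripper_width: 59.7
grasp_force: 0.0
```

Run:
```python
from h import *
go(471,286.5,71,113.2)
d=cam("wrist");cv2.imwrite("pics/w7.png",d["image"])
```

```text
shift dx,dy,dz mm [ 0.1 -0.1 22.7] tcp [471.  286.3  93.7] w 59.7 t 11.15
closing dir -66.9 j7 -2.0
roll rad (tool z down => minus) -0.001
```

View pics/w7.png

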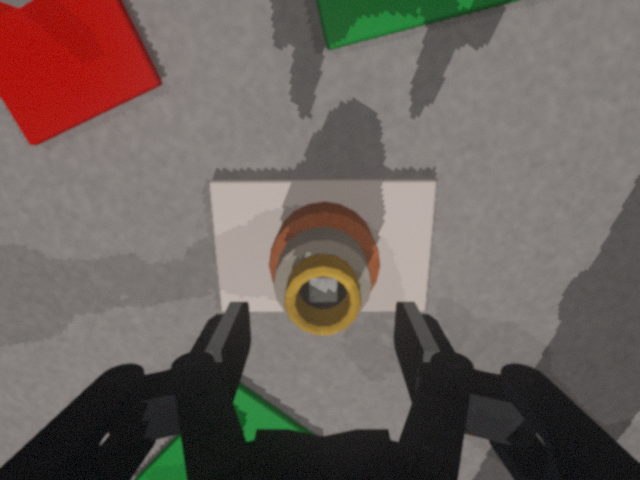

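The collar at (322,300) is centred between the fingers. I descend the remaining 22.5 mm and grip.

Request:
arm_command([
  {"jaw":0.3,"dx":0,"dy":0,"dz":0.0225,"roll":0},
  {"jaw":0.3,"dx":0,"dy":0,"dz":0,"roll":0},
  {"jaw":0.9,"dx":0,"dy":0,"dz":0,"roll":0},
  {"jaw":0.9,"dx":0,"dy":0,"dz":0,"roll":0},
  {"jaw":0.9,"dx":0,"dy":0,"dz":0,"roll":0},
  {"jaw":0.9,"dx":0,"dy":0,"dz":0,"roll":0},
  {"jaw":0.9,"dx":0,"dy":0,"dz":0,"roll":0},
], force=25)

```text
t: 11.9
ee_pos: [471.6, 287.0, 72.3]
eef_rot: [-3.141, -0.003, 0.405]
force: [-1.4, -0.6, 7.8]
gripper_width: 33.8
grasp_force: 25.7
```

Request:
arm_command([
  {"jaw":0.9,"dx":0,"dy":0,"dz":-0.01,"roll":0},
  {"jaw":0.9,"dx":0,"dy":0,"dz":-0.02,"roll":0},
  {"jaw":0.9,"dx":0,"dy":0,"dz":-0.04,"roll":0},
  {"jaw":0.9,"dx":0,"dy":0,"dz":0,"roll":0},
])

```text
t: 12.3
ee_pos: [473.0, 288.6, 146.6]
eef_rot: [-3.14, -0.009, 0.405]
force: [-0.4, 1.4, 0.8]
gripper_width: 33.7
grasp_force: 25.1
```

Run:
```python
from h import *
go(560.6,-12,141,113.2)
```

```text
shift dx,dy,dz mm [-38.1 310.8   4.9] tcp [473.  288.6 146.6] w 33.7 t 12.3
closing dir -66.8 j7 -1.97
roll rad (tool z down => minus) 0.0
```

Request:
arm_command([
  {"jaw":0.9,"dx":-0.005,"dy":0.02,"dz":0,"roll":0},
  {"jaw":0.9,"dx":-0.005,"dy":0.04,"dz":0,"roll":0},
  {"jaw":0.9,"dx":-0.005,"dy":0.04,"dz":0,"roll":0},
  {"jaw":0.9,"dx":-0.005,"dy":0.04,"dz":0,"roll":0},
  {"jaw":0.9,"dx":-0.005,"dy":0.04,"dz":0,"roll":0},
  {"jaw":0.9,"dx":-0.005,"dy":0.04,"dz":0,"roll":0},
  {"jaw":0.9,"dx":-0.005,"dy":0.04,"dz":0,"roll":0},
  {"jaw":0.9,"dx":-0.003,"dy":0.03,"dz":0,"roll":0},
  {"jaw":0.9,"dx":0,"dy":0.02,"dz":0,"roll":0},
  {"jaw":0.9,"dx":0,"dy":0,"dz":0,"roll":0},
])

```text
t: 13.3
ee_pos: [558.7, -17.8, 140.7]
eef_rot: [3.14, 0.0, 0.399]
force: [-0.7, 0.3, -1.1]
gripper_width: 33.9
grasp_force: 25.1
```

Run:
```python
from h import *
d=cam("wrist");cv2.imwrite("pics/w8.png",d["image"]);go(560.6,-12,70,113.2)
g=cv2.cvtColor(d["image"],cv2.COLOR_BGR2HSV).astype(int)
for c in conts((g[...,0]>5)&(g[...,0]<22)&(g[...,1]>70)&(g[...,2]>60),1500):
    b=cv2.minAreaRect(ray(d,c[:,0].astype(float),10).astype(np.float32)); print(np.round(c.mean(0)),np.round(b[0],1),np.round(b[1],1))
```

```text
shift dx,dy,dz mm [ 3.5 -2.  70.7] tcp [558.2 -15.2 140.7] w 33.8 t 13.35
closing dir -67.0 j7 -1.36
roll rad (tool z down => minus) -0.003
[[342.  53.]] [670.7  14.3] [75.3 91.6]
[[322. 331.]] [477.1 -52.9] [111.9  75.4]
[[316. 223.]] [562.  -11.7] [61.6 61.3]
```

View pics/w8.png

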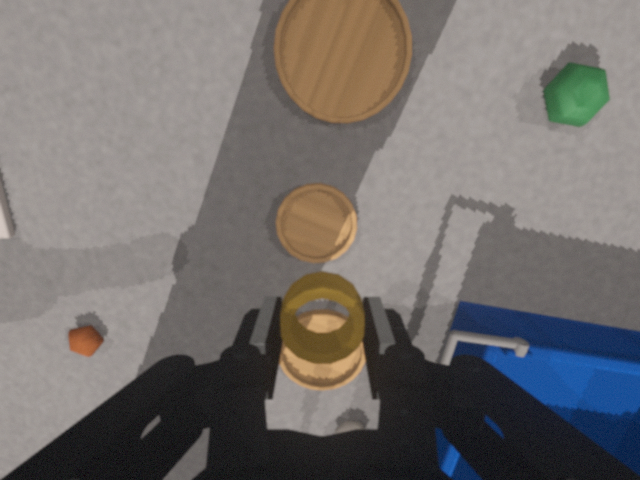

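The collar is held level at (322,315), and the small saucer is at (316,223), giving (562,-12). I lower the collar.

Request:
arm_command([
  {"jaw":0.9,"dx":0.002,"dy":-0.002,"dz":0.03,"roll":0},
  {"jaw":0.9,"dx":0,"dy":0,"dz":0.04,"roll":0},
  {"jaw":0.9,"dx":0,"dy":0,"dz":0.03,"roll":0},
  {"jaw":0.9,"dx":0,"dy":0,"dz":0.015,"roll":0},
  {"jaw":0.9,"dx":0,"dy":0,"dz":0,"roll":0},
  {"jaw":0.9,"dx":0,"dy":0,"dz":0,"roll":0},
])

```text
t: 13.95
ee_pos: [559.7, -10.1, 26.9]
eef_rot: [3.141, -0.001, 0.406]
force: [-0.1, -0.6, -0.5]
gripper_width: 33.5
grasp_force: 25.1
```

Run:
```python
from h import *
go(562,-12,12,113.2)
```

```text
shift dx,dy,dz mm [ 1.3  2.7 14.9] tcp [559.7 -10.1  26.9] w 33.5 t 13.95
closing dir -66.8 j7 -1.43
roll rad (tool z down => minus) 0.001
```

Request:
arm_command([
  {"jaw":0.9,"dx":0,"dy":0.002,"dz":0.008,"roll":0},
  {"jaw":0.9,"dx":0,"dy":0,"dz":0.004,"roll":0},
  {"jaw":0.9,"dx":0,"dy":0,"dz":0.003,"roll":0},
  {"jaw":0.9,"dx":0,"dy":0,"dz":0,"roll":0},
])

```text
t: 14.35
ee_pos: [560.5, -13.1, 12.1]
eef_rot: [3.14, -0.001, 0.404]
force: [-4.5, -0.3, 10.7]
gripper_width: 33.8
grasp_force: 26.5
```

Request:
arm_command([
  {"jaw":0.45,"dx":0,"dy":0,"dz":0,"roll":0},
  {"jaw":0.45,"dx":0,"dy":0,"dz":0,"roll":0},
  {"jaw":0.3,"dx":0,"dy":0,"dz":-0.01,"roll":0},
  {"jaw":0.3,"dx":0,"dy":0,"dz":-0.04,"roll":0},
  {"jaw":0.3,"dx":0,"dy":0,"dz":-0.045,"roll":0},
  {"jaw":0.2,"dx":0,"dy":0,"dz":-0.04,"roll":0},
  {"jaw":0.2,"dx":0,"dy":0,"dz":0,"roll":0},
])

```text
t: 15.05
ee_pos: [563.4, -12.1, 152.7]
eef_rot: [3.137, -0.01, 0.405]
force: [0.2, 0.1, 0.1]
gripper_width: 68.4
grasp_force: 0.0
```

Run:
```python
from h import *
d=cam("wrist");cv2.imwrite("pics/w9.png",d["image"][160:,100:600]);go(471,286.5,140,113.2)
g=cv2.cvtColor(d["image"],cv2.COLOR_BGR2HSV).astype(int)
m=(g[...,0]>19)&(g[...,0]<32)&(g[...,1]>130)
for c in conts(m,200): print(c.mean(0),cv2.boundingRect(c),ray(d,[c.mean(0)[0]],22))
```

```text
shift dx,dy,dz mm [  34.2 -310.6    8.8] tcp [561.9 -12.5 149.6] w 68.3 t 15.1
closing dir -66.8 j7 -1.36
roll rad (tool z down => minus) 0.0
[[320.73913043 233.88405797]] (299, 211, 44, 47) [[562.33561316 -12.58745511]]
```

View pics/w9.png

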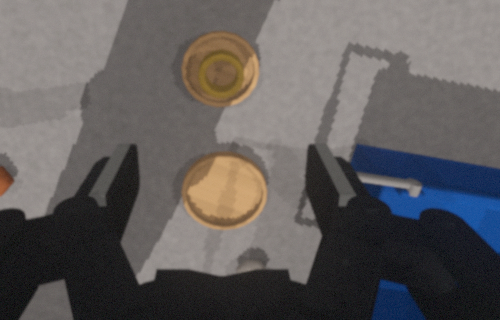

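The collar sits centred in its saucer at (321,234), with the position reading 562,-12.6. Next is the small wheel.

Request:
arm_command([
  {"jaw":0.2,"dx":0.0043,"dy":-0.0388,"dz":0,"roll":0},
  {"jaw":0.2,"dx":0.0043,"dy":-0.0388,"dz":0,"roll":0},
  {"jaw":0.2,"dx":0.0043,"dy":-0.0388,"dz":0,"roll":0},
  {"jaw":0.2,"dx":0.0043,"dy":-0.0388,"dz":0,"roll":0},
  {"jaw":0.2,"dx":0.0043,"dy":-0.0388,"dz":0,"roll":0},
  {"jaw":0.2,"dx":0.0043,"dy":-0.0388,"dz":0,"roll":0},
  {"jaw":0.2,"dx":0.0043,"dy":-0.0388,"dz":0,"roll":0},
  {"jaw":0.2,"dx":0.0043,"dy":-0.0388,"dz":0,"roll":0},
  {"jaw":0.2,"dx":0,"dy":0,"dz":0,"roll":0},
  {"jaw":0.2,"dx":0,"dy":0,"dz":0,"roll":0},
])

```text
t: 16.1
ee_pos: [468.0, 286.9, 144.9]
eef_rot: [-3.141, 0.002, 0.408]
force: [-1.2, -0.6, -0.6]
gripper_width: 68.2
grasp_force: 0.0
```

```bash
cat > st.py <<'E'
from h import *
d=cam("wrist"); g=cv2.cvtColor(d["image"],cv2.COLOR_BGR2HSV).astype(int)
m=(g[...,1]<40)&(g[...,2]>130)
for c in conts(m,3000)[:2]:
    b=cv2.minAreaRect(ray(d,c[:,0].astype(float),8).astype(np.float32)); print("plate",np.round(b[0],1),np.round(b[1],1),round(b[2],1))
m=(g[...,0]<16)&(g[...,1]>90)
for c in conts(m,300)[:4]: print("red",np.round(c.mean(0)),cv2.boundingRect(c))
go(471,286.5,45,113.2); print(proj(d,[[471,286.5,z] for z in(8,38,64,68)]))
E
python3 st.py
```

```text
plate [444.2 314.4] [375.6 466.7] 18.0
red [[100.  52.]] (6, 0, 188, 136)
red [[328. 216.]] (282, 185, 89, 72)
red [[632. 386.]] (621, 356, 19, 57)
shift dx,dy,dz mm [ 2.5 -0.2 99.8] tcp [468.9 285.4 144.9] w 68.3 t 16.15
closing dir -66.8 j7 -1.97
roll rad (tool z down => minus) 0.0
[[323.53420453 225.12924156]
 [323.64884206 236.54505684]
 [323.7705382  248.67018073]
 [323.79155217 250.76456284]]
```

Request:
arm_command([
  {"jaw":0.2,"dx":0.002,"dy":0,"dz":0.03,"roll":0},
  {"jaw":0.2,"dx":0,"dy":0.001,"dz":0.035,"roll":0},
  {"jaw":0.2,"dx":0,"dy":0,"dz":0.025,"roll":0},
  {"jaw":0.2,"dx":0,"dy":0,"dz":0.01,"roll":0},
  {"jaw":0.2,"dx":0,"dy":0,"dz":0,"roll":0},
  {"jaw":0.2,"dx":0,"dy":0,"dz":0,"roll":0},
])

```text
t: 16.75
ee_pos: [472.2, 285.8, 46.7]
eef_rot: [-3.141, -0.001, 0.404]
force: [0.2, -0.1, 0.3]
gripper_width: 68.3
grasp_force: 0.0
```

Run:
```python
from h import *
go(471,286.5,45,113.2)
```

```text
shift dx,dy,dz mm [-0.9 -1.1  1.7] tcp [472.2 285.8  46.7] w 68.3 t 16.75
closing dir -66.9 j7 -2.04
roll rad (tool z down => minus) -0.001
```

Request:
arm_command([
  {"jaw":0.9,"dx":-0.001,"dy":-0.001,"dz":0.0015,"roll":0},
  {"jaw":0.9,"dx":0,"dy":0,"dz":0,"roll":0},
  {"jaw":0.9,"dx":0,"dy":0,"dz":0,"roll":0},
  {"jaw":0.9,"dx":0,"dy":0,"dz":0,"roll":0},
  {"jaw":0.9,"dx":0,"dy":0,"dz":0,"roll":0},
  {"jaw":0.9,"dx":0,"dy":0,"dz":-0.005,"roll":0},
  {"jaw":0.9,"dx":0,"dy":0,"dz":-0.015,"roll":0},
  {"jaw":0.9,"dx":0,"dy":0,"dz":-0.03,"roll":0},
  {"jaw":0.9,"dx":0,"dy":0,"dz":-0.04,"roll":0},
  {"jaw":0.9,"dx":0,"dy":0,"dz":0,"roll":0},
], force=35)

```text
t: 17.75
ee_pos: [472.4, 288.9, 140.7]
eef_rot: [-3.14, -0.009, 0.405]
force: [0.4, 1.3, -0.6]
gripper_width: 47.7
grasp_force: 36.4
```

Run:
```python
from h import *
go(458.5,-59.5,136,113.2)
```

```text
shift dx,dy,dz mm [-150.3  314.7    3. ] tcp [472.4 288.9 140.7] w 47.7 t 17.75
closing dir -66.8 j7 -1.98
roll rad (tool z down => minus) 0.0
```

Request:
arm_command([
  {"jaw":0.9,"dx":-0.008,"dy":0.017,"dz":0,"roll":0},
  {"jaw":0.9,"dx":-0.0188,"dy":0.0393,"dz":0,"roll":0},
  {"jaw":0.9,"dx":-0.0188,"dy":0.0393,"dz":0,"roll":0},
  {"jaw":0.9,"dx":-0.0188,"dy":0.0393,"dz":0,"roll":0},
  {"jaw":0.9,"dx":-0.0188,"dy":0.0393,"dz":0,"roll":0},
  {"jaw":0.9,"dx":-0.0188,"dy":0.0393,"dz":0,"roll":0},
  {"jaw":0.9,"dx":-0.0188,"dy":0.0393,"dz":0,"roll":0},
  {"jaw":0.9,"dx":-0.0188,"dy":0.0393,"dz":0,"roll":0},
  {"jaw":0.9,"dx":-0.01,"dy":0.022,"dz":0,"roll":0},
  {"jaw":0.9,"dx":0,"dy":0,"dz":0,"roll":0},
])

```text
t: 18.75
ee_pos: [455.8, -65.5, 134.5]
eef_rot: [3.14, 0.0, 0.398]
force: [-0.5, 0.9, -1.3]
gripper_width: 48.0
grasp_force: 36.5
```

Request:
arm_command([
  {"jaw":0.9,"dx":0,"dy":0,"dz":0,"roll":0},
  {"jaw":0.9,"dx":0,"dy":0,"dz":0.03,"roll":0},
  {"jaw":0.9,"dx":0,"dy":0,"dz":0.04,"roll":0},
  {"jaw":0.9,"dx":0,"dy":0,"dz":0.02,"roll":0},
  {"jaw":0.9,"dx":0,"dy":0,"dz":0,"roll":0},
  {"jaw":0.9,"dx":0,"dy":0,"dz":0,"roll":0},
])

```text
t: 19.35
ee_pos: [456.7, -59.7, 44.8]
eef_rot: [-3.141, -0.0, 0.407]
force: [0.1, 0.4, -0.4]
gripper_width: 48.1
grasp_force: 36.5
```

Run:
```python
from h import *
go(458.7,-59.5,12,113.2)
d=cam("wrist"); cv2.imwrite("pics/w10.png",d["image"][100:,80:560])
```

```text
shift dx,dy,dz mm [ 1.9  0.6 32.8] tcp [456.7 -59.7  44.8] w 48.1 t 19.35
closing dir -66.7 j7 -1.24
roll rad (tool z down => minus) 0.002
```

View pics/w10.png

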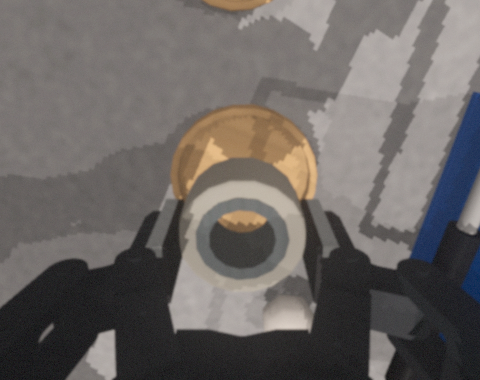

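The small wheel is level and lined up with the middle saucer. I lower it the last stretch.

Request:
arm_command([
  {"jaw":0.9,"dx":0.001,"dy":0,"dz":0.015,"roll":0},
  {"jaw":0.9,"dx":0,"dy":0,"dz":0.01,"roll":0},
  {"jaw":0.9,"dx":0,"dy":0,"dz":0.005,"roll":0},
  {"jaw":0.9,"dx":0,"dy":0,"dz":0.003,"roll":0},
  {"jaw":0.9,"dx":0,"dy":0,"dz":0.001,"roll":0},
  {"jaw":0.9,"dx":0,"dy":0,"dz":0,"roll":0},
])

```text
t: 20.0
ee_pos: [457.4, -60.7, 11.5]
eef_rot: [3.141, 0.0, 0.405]
force: [-5.6, 0.6, 14.9]
gripper_width: 47.8
grasp_force: 38.2
```

Request:
arm_command([
  {"jaw":0.3,"dx":0,"dy":0,"dz":0,"roll":0},
  {"jaw":0.3,"dx":0,"dy":0,"dz":0,"roll":0},
  {"jaw":0.25,"dx":0,"dy":0,"dz":-0.01,"roll":0},
  {"jaw":0.2,"dx":0,"dy":0,"dz":-0.04,"roll":0},
  {"jaw":0.2,"dx":0,"dy":0,"dz":-0.045,"roll":0},
  {"jaw":0,"dx":0,"dy":0,"dz":-0.04,"roll":0},
  {"jaw":0,"dx":0,"dy":0,"dz":0,"roll":0},
  {"jaw":0,"dx":0,"dy":0,"dz":0,"roll":0},
])

```text
t: 20.8
ee_pos: [458.0, -61.2, 146.5]
eef_rot: [3.139, -0.002, 0.404]
force: [-0.5, 0.1, -0.8]
gripper_width: 85.3
grasp_force: 0.0
```

Run:
```python
from h import *
d=cam("wrist"); cv2.imwrite("pics/w11.png",d["image"])
g=cv2.cvtColor(d["image"],cv2.COLOR_BGR2HSV).astype(int)
for c in conts((g[...,0]>5)&(g[...,0]<22)&(g[...,1]>70)&(g[...,2]>60),600):
    b=cv2.minAreaRect(ray(d,c[:,0].astype(float),10).astype(np.float32)); print(np.round(c.mean(0)),np.round(b[0],1),np.round(b[1],1))
go(471,286.5,140,113.2);print(proj(d,[[458.7,-59.5,30],[458.7,-59.5,10]]))
```

```text
[[320. 225.]] [459.4 -60. ] [75.1 75. ]
[[315.  66.]] [561.2 -12.4] [61.2 61.5]
[[ 59. 212.]] [392.  128.1] [28.7 29. ]
shift dx,dy,dz mm [ 149.6 -314.     5. ] tcp [457.  -61.1 145.1] w 85.2 t 20.85
closing dir -66.8 j7 -1.17
roll rad (tool z down => minus) -0.0
[[319.34728002 234.86639859]
 [319.49045131 227.46085292]]
```

View pics/w11.png

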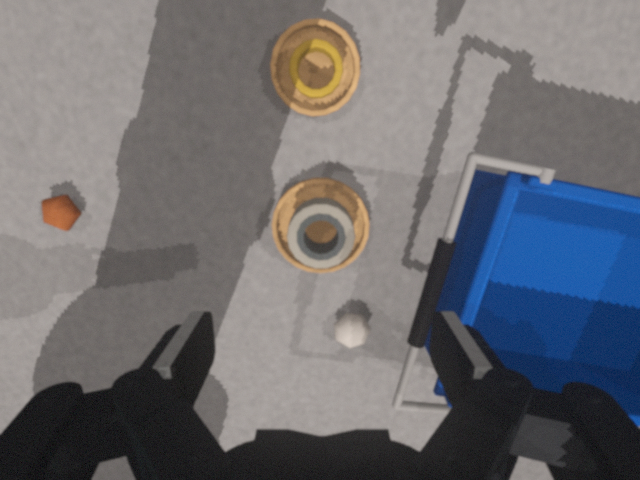

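The small wheel lies centred and flat at (320,235). Next is the big wheel.

Request:
arm_command([
  {"jaw":0,"dx":0.0187,"dy":-0.0393,"dz":0,"roll":0},
  {"jaw":0,"dx":0.0187,"dy":-0.0393,"dz":0,"roll":0},
  {"jaw":0,"dx":0.0187,"dy":-0.0393,"dz":0,"roll":0},
  {"jaw":0,"dx":0.0187,"dy":-0.0393,"dz":0,"roll":0},
  {"jaw":0,"dx":0.0187,"dy":-0.0393,"dz":0,"roll":0},
  {"jaw":0,"dx":0.0187,"dy":-0.0393,"dz":0,"roll":0},
  {"jaw":0,"dx":0.0187,"dy":-0.0393,"dz":0,"roll":0},
  {"jaw":0,"dx":0.0187,"dy":-0.0393,"dz":0,"roll":0},
  {"jaw":0,"dx":0,"dy":0,"dz":0,"roll":0},
  {"jaw":0,"dx":0,"dy":0,"dz":0,"roll":0},
])

```text
t: 21.85
ee_pos: [469.4, 288.1, 143.3]
eef_rot: [-3.141, 0.003, 0.408]
force: [0.1, -0.9, -0.7]
gripper_width: 85.5
grasp_force: 0.0
```

```bash
python3 st.py
```

```text
plate [476.6 314. ] [204.8 304.1] 29.2
plate [513.3 376.7] [135.  107.8] 39.3
red [[99. 53.]] (5, 0, 189, 138)
red [[327. 234.]] (282, 187, 91, 93)
red [[633. 387.]] (622, 359, 18, 56)
shift dx,dy,dz mm [ 1.1  0.4 98.5] tcp [470.1 286.5 143.5] w 85.2 t 21.9
closing dir -66.8 j7 -1.98
roll rad (tool z down => minus) 0.001
[[324.37507536 227.51943889]
 [324.55899086 239.31972201]
 [324.75435707 251.86137523]
 [324.78810514 254.02855101]]
```

Request:
arm_command([
  {"jaw":0,"dx":0.001,"dy":0.0015,"dz":0.03,"roll":0},
  {"jaw":0,"dx":0,"dy":0,"dz":0.04,"roll":0},
  {"jaw":0,"dx":0,"dy":0,"dz":0.035,"roll":0},
  {"jaw":0,"dx":0,"dy":0,"dz":0.015,"roll":0},
  {"jaw":0,"dx":0,"dy":0,"dz":0.009,"roll":0},
  {"jaw":0,"dx":0,"dy":0,"dz":0,"roll":0},
  {"jaw":0,"dx":0,"dy":0,"dz":0,"roll":0},
])

```text
t: 22.6
ee_pos: [473.3, 286.6, 17.6]
eef_rot: [-3.141, -0.002, 0.404]
force: [-0.3, 0.7, -0.5]
gripper_width: 85.3
grasp_force: 0.0
```

Request:
arm_command([
  {"jaw":0.6,"dx":0,"dy":0,"dz":0,"roll":0},
  {"jaw":0.6,"dx":0,"dy":0,"dz":0,"roll":0},
  {"jaw":0.6,"dx":0,"dy":0,"dz":0,"roll":0},
  {"jaw":0.6,"dx":0,"dy":0,"dz":0,"roll":0},
], force=40)

```text
t: 23.0
ee_pos: [473.3, 286.7, 18.1]
eef_rot: [3.141, -0.003, 0.405]
force: [-1.7, -3.2, 9.0]
gripper_width: 63.4
grasp_force: 41.6
```

Request:
arm_command([
  {"jaw":0.6,"dx":0,"dy":0,"dz":-0.004,"roll":0},
  {"jaw":0.6,"dx":0,"dy":0,"dz":-0.01,"roll":0},
  {"jaw":0.6,"dx":0,"dy":0,"dz":-0.02,"roll":0},
  {"jaw":0.6,"dx":0,"dy":0,"dz":-0.03,"roll":0},
  {"jaw":0.6,"dx":0,"dy":0,"dz":-0.03,"roll":0},
  {"jaw":0.6,"dx":0,"dy":0,"dz":-0.01,"roll":0},
  {"jaw":0.6,"dx":0,"dy":0,"dz":0,"roll":0},
  {"jaw":0.6,"dx":0,"dy":0,"dz":0,"roll":0},
])

```text
t: 23.8
ee_pos: [472.0, 285.7, 119.3]
eef_rot: [3.141, 0.001, 0.405]
force: [-1.1, 0.4, -1.6]
gripper_width: 62.9
grasp_force: 44.2
```

Run:
```python
from h import *
d=cam("wrist"); g=cv2.cvtColor(d["image"],cv2.COLOR_BGR2HSV).astype(int)
m=(g[...,0]<16)&(g[...,1]>90)
for c in conts(m,1000)[:4]: print("red",np.round(c.mean(0)),cv2.boundingRect(c))
go(677.5,17,115,113.2)
```

```text
red [[322. 331.]] (235, 243, 178, 169)
red [[81. 58.]] (0, 0, 176, 144)
shift dx,dy,dz mm [ 83.4 327.8   3.7] tcp [471.8 285.5 118.8] w 63.0 t 23.85
closing dir -66.8 j7 -2.0
roll rad (tool z down => minus) -0.0
```

Request:
arm_command([
  {"jaw":0.6,"dx":0.004,"dy":0.016,"dz":0,"roll":0},
  {"jaw":0.6,"dx":0.01,"dy":0.038,"dz":0,"roll":0},
  {"jaw":0.6,"dx":0.01,"dy":0.039,"dz":0,"roll":0},
  {"jaw":0.6,"dx":0.01,"dy":0.039,"dz":0,"roll":0},
  {"jaw":0.6,"dx":0.01,"dy":0.039,"dz":0,"roll":0},
  {"jaw":0.6,"dx":0.01,"dy":0.039,"dz":0,"roll":0},
  {"jaw":0.6,"dx":0.01,"dy":0.039,"dz":0,"roll":0},
  {"jaw":0.6,"dx":0.01,"dy":0.039,"dz":0,"roll":0},
  {"jaw":0.6,"dx":0.009,"dy":0.029,"dz":0,"roll":0},
  {"jaw":0.6,"dx":0,"dy":0.011,"dz":0,"roll":0},
])

```text
t: 24.85
ee_pos: [678.6, 12.8, 117.3]
eef_rot: [3.141, 0.003, 0.4]
force: [0.3, -0.6, -1.5]
gripper_width: 63.3
grasp_force: 44.2
```

Request:
arm_command([
  {"jaw":0.6,"dx":0,"dy":0,"dz":0,"roll":0},
  {"jaw":0.6,"dx":0,"dy":0,"dz":0,"roll":0},
  {"jaw":0.6,"dx":0,"dy":0,"dz":0.02,"roll":0},
  {"jaw":0.6,"dx":0,"dy":0,"dz":0.03,"roll":0},
  {"jaw":0.6,"dx":0,"dy":0,"dz":0.01,"roll":0},
  {"jaw":0.6,"dx":0,"dy":0,"dz":0,"roll":0},
  {"jaw":0.6,"dx":0,"dy":0,"dz":0,"roll":0},
])

```text
t: 25.55
ee_pos: [678.0, 18.5, 61.2]
eef_rot: [-3.141, -0.001, 0.406]
force: [-0.6, 0.1, -0.3]
gripper_width: 63.2
grasp_force: 44.4
```

Run:
```python
from h import *
go(677.5,17.5,14,113.2)
d=cam("wrist"); im=d["image"]; cv2.imwrite("pics/w12.png",im)
g=cv2.cvtColor(im,cv2.COLOR_BGR2HSV).astype(int)
for c in conts((g[...,0]<22)&(g[...,1]>70)&(g[...,2]>60),1000)[:5]: print(np.round(c.mean(0)),cv2.boundingRect(c))
print(proj(d,[[677.5,17.5,10]]))
```

```text
shift dx,dy,dz mm [-1.   0.7 47.2] tcp [678.   18.5  61.2] w 63.2 t 25.55
closing dir -66.7 j7 -1.48
roll rad (tool z down => minus) 0.001
[[316. 320.]] (239, 187, 167, 255)
[[538.  52.]] (421, 0, 219, 115)
[[125. 134.]] (91, 102, 68, 70)
[[322.52623477 272.0354346 ]]
```

Request:
arm_command([
  {"jaw":0.6,"dx":-0.001,"dy":0.001,"dz":0.02,"roll":0},
  {"jaw":0.6,"dx":0,"dy":0,"dz":0.015,"roll":0},
  {"jaw":0.6,"dx":0,"dy":0,"dz":0.006,"roll":0},
  {"jaw":0.6,"dx":0,"dy":0,"dz":0.003,"roll":0},
  {"jaw":0.6,"dx":0,"dy":0,"dz":0.002,"roll":0},
  {"jaw":0.6,"dx":0,"dy":0,"dz":0,"roll":0},
])

```text
t: 26.2
ee_pos: [677.8, 16.3, 14.7]
eef_rot: [3.141, -0.001, 0.405]
force: [0.0, 0.4, -1.5]
gripper_width: 63.1
grasp_force: 44.4
```

No contact yet, so I go down a little at a time.

Request:
arm_command([
  {"jaw":0.6,"dx":0,"dy":0,"dz":0.002,"roll":0},
  {"jaw":0.6,"dx":0,"dy":0,"dz":0,"roll":0},
  {"jaw":0.6,"dx":0,"dy":0,"dz":0,"roll":0},
])

```text
t: 26.5
ee_pos: [678.0, 16.3, 14.3]
eef_rot: [3.141, -0.002, 0.405]
force: [-4.6, -0.7, 9.1]
gripper_width: 63.4
grasp_force: 45.2
```

Request:
arm_command([
  {"jaw":0,"dx":0,"dy":0,"dz":0,"roll":0},
  {"jaw":0,"dx":0,"dy":0,"dz":0,"roll":0},
  {"jaw":0,"dx":0,"dy":0,"dz":0,"roll":0},
  {"jaw":0,"dx":0,"dy":0,"dz":-0.01,"roll":0},
  {"jaw":0,"dx":0,"dy":0,"dz":-0.03,"roll":0},
  {"jaw":0,"dx":0,"dy":0,"dz":-0.045,"roll":0},
  {"jaw":0,"dx":0,"dy":0,"dz":-0.045,"roll":0},
  {"jaw":0,"dx":0,"dy":0,"dz":0,"roll":0},
  {"jaw":0,"dx":0,"dy":0,"dz":0,"roll":0},
])

```text
t: 27.4
ee_pos: [678.4, 16.3, 144.6]
eef_rot: [3.14, -0.004, 0.405]
force: [-0.1, 0.4, -0.7]
gripper_width: 85.0
grasp_force: 0.0
```

Run:
```python
from h import *
go(471,286.5,140,113.2)
d=cam("wrist"); im=d["image"]; cv2.imwrite("pics/w13.png",im)
g=cv2.cvtColor(im,cv2.COLOR_BGR2HSV).astype(int)
for nm,m in(("red",(g[...,0]<9)&(g[...,1]>90)),("wood",(g[...,0]>10)&(g[...,0]<22)&(g[...,1]>70)&(g[...,2]>60))):
  for c in conts(m,400)[:5]: print(nm,np.round(c.mean(0)),cv2.boundingRect(c))
print(proj(d,[[677.5,17.5,10],[677.5,17.5,34]]))
```

```text
shift dx,dy,dz mm [ -84.2 -330.     3.8] tcp [678.4  16.3 144.6] w 85.0 t 27.4
closing dir -66.8 j7 -1.45
roll rad (tool z down => minus) -0.0
red [[181. 131.]] (157, 108, 47, 48)
wood [[517.  54.]] (388, 0, 252, 122)
wood [[320. 226.]] (261, 168, 119, 117)
wood [[299. 358.]] (263, 326, 72, 66)
[[319.41533735 230.40082976]
 [319.20820354 239.66214231]]
```

Request:
arm_command([
  {"jaw":0.5,"dx":-0.0094,"dy":-0.0367,"dz":0,"roll":0},
  {"jaw":0.5,"dx":-0.0094,"dy":-0.0367,"dz":0,"roll":0},
  {"jaw":0.5,"dx":-0.0094,"dy":-0.0367,"dz":0,"roll":0},
  {"jaw":0.5,"dx":-0.0094,"dy":-0.0367,"dz":0,"roll":0},
  {"jaw":0.5,"dx":-0.0094,"dy":-0.0367,"dz":0,"roll":0},
  {"jaw":0.5,"dx":-0.0094,"dy":-0.0367,"dz":0,"roll":0},
  {"jaw":0.5,"dx":-0.0094,"dy":-0.0367,"dz":0,"roll":0},
  {"jaw":0.5,"dx":-0.0094,"dy":-0.0367,"dz":0,"roll":0},
  {"jaw":0.5,"dx":-0.0094,"dy":-0.0367,"dz":0,"roll":0},
  {"jaw":0.5,"dx":0,"dy":0,"dz":0,"roll":0},
])

```text
t: 28.45
ee_pos: [464.2, 291.4, 141.4]
eef_rot: [-3.139, 0.002, 0.414]
force: [-0.3, 1.4, -0.4]
gripper_width: 42.7
grasp_force: 0.0
```

Request:
arm_command([
  {"jaw":0.5,"dx":0,"dy":0,"dz":0,"roll":0},
  {"jaw":0.5,"dx":0,"dy":0,"dz":0,"roll":0},
])

```text
t: 28.65
ee_pos: [469.9, 284.9, 141.2]
eef_rot: [3.141, 0.002, 0.403]
force: [0.9, -0.3, -1.0]
gripper_width: 42.6
grasp_force: 0.0
```

Run:
```python
from h import *
d=cam("wrist"); im=d["image"]
g=cv2.cvtColor(im,cv2.COLOR_BGR2HSV).astype(int)
go(471,286.5,30,113.2)
P=proj(d,[[471,286.5,68],[471,286.5,8]]); print(P)
m=(g[...,2]>165)&(g[...,1]<45)
for c in conts(m,1500)[:3]:
    b=cv2.minAreaRect(ray(d,c[:,0].astype(float),8).astype(np.float32)); print(np.round(c.mean(0)),b)
cv2.imwrite("pics/w14.png",im)
t=cam("top"); T=t["image"]; h=cv2.cvtColor(T,cv2.COLOR_BGR2HSV).astype(int)
m=(h[...,0]<11)&(h[...,1]>110); 
for c in conts(m[120:205,290:390],30): print("top red",c.mean(0)+[290,120],ray(t,c.mean(0)+[290,120],20))
```

```text
shift dx,dy,dz mm [  1.6  -1.3 111.3] tcp [470.1 284.7 141.3] w 42.6 t 28.7
closing dir -66.9 j7 -1.98
roll rad (tool z down => minus) -0.002
[[319.50992647 254.17549942]
 [320.03163324 227.56610929]]
[[322. 225.]] ((471.405517578125, 285.64154052734375), (87.09365844726562, 137.93641662597656), 23.17127227783203)
top red [[335.69512195 162.1097561 ]] [[677.73679974  15.46670664]]
```

View pics/w14.png

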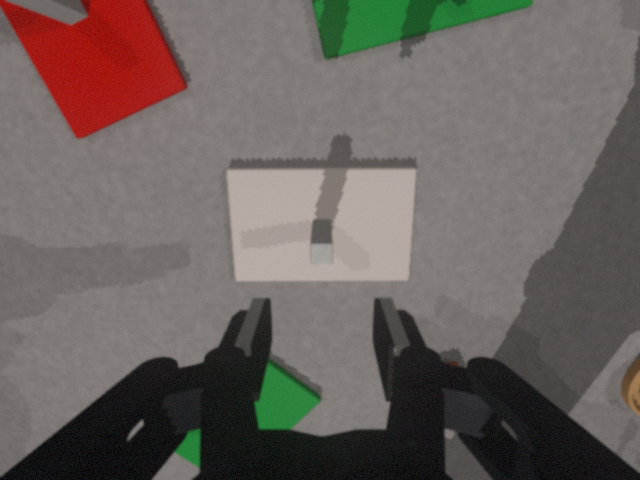

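The bare post is at (321,253), square to the fingers, with the plate at (471.4,285.6). The big wheel is in its saucer (top view 677.7,15.5). I grip the post.

Request:
arm_command([
  {"jaw":0.5,"dx":0.0015,"dy":-0.0005,"dz":0.03,"roll":0},
  {"jaw":0.5,"dx":0,"dy":0,"dz":0.04,"roll":0},
  {"jaw":0.5,"dx":0,"dy":0,"dz":0.03,"roll":0},
  {"jaw":0.5,"dx":0,"dy":0,"dz":0.012,"roll":0},
  {"jaw":0.5,"dx":0,"dy":0,"dz":0,"roll":0},
  {"jaw":1,"dx":0,"dy":0,"dz":0,"roll":0},
  {"jaw":1,"dx":0,"dy":0,"dz":0,"roll":0},
  {"jaw":1,"dx":0,"dy":0,"dz":0,"roll":0},
  {"jaw":1,"dx":0,"dy":0,"dz":0,"roll":0},
  {"jaw":1,"dx":0,"dy":0,"dz":0,"roll":0},
], force=60)

```text
t: 29.75
ee_pos: [472.0, 288.1, 32.1]
eef_rot: [3.142, -0.004, 0.405]
force: [-0.3, -1.0, 7.5]
gripper_width: 13.0
grasp_force: 59.5
```

Request:
arm_command([
  {"jaw":1,"dx":0,"dy":0,"dz":-0.005,"roll":0},
  {"jaw":1,"dx":0,"dy":0,"dz":-0.015,"roll":0},
  {"jaw":1,"dx":0,"dy":0,"dz":-0.035,"roll":0},
  {"jaw":1,"dx":0,"dy":0,"dz":-0.04,"roll":0},
  {"jaw":1,"dx":0,"dy":0,"dz":-0.04,"roll":0},
  {"jaw":1,"dx":0,"dy":0,"dz":-0.03,"roll":0},
  {"jaw":1,"dx":0,"dy":0,"dz":0,"roll":0},
  {"jaw":1,"dx":0,"dy":0,"dz":0,"roll":0},
])

```text
t: 30.55
ee_pos: [470.7, 287.5, 196.3]
eef_rot: [3.141, -0.002, 0.405]
force: [-0.3, 0.4, -2.9]
gripper_width: 13.4
grasp_force: 58.8
```

Run:
```python
from h import *
go(493,-262.5,190,102.5)
```

```text
shift dx,dy,dz mm [-196.2  514.3    6. ] tcp [470.7 287.5 196.3] w 13.4 t 30.55
closing dir -66.8 j7 -1.96
roll rad (tool z down => minus) 0.187
```

Request:
arm_command([
  {"jaw":1,"dx":-0.007,"dy":0.018,"dz":0,"roll":0},
  {"jaw":1,"dx":-0.015,"dy":0.0393,"dz":0,"roll":0},
  {"jaw":1,"dx":-0.015,"dy":0.0393,"dz":0,"roll":0},
  {"jaw":1,"dx":-0.015,"dy":0.0393,"dz":0,"roll":0},
  {"jaw":1,"dx":-0.015,"dy":0.0393,"dz":0,"roll":0},
  {"jaw":1,"dx":-0.015,"dy":0.0393,"dz":0,"roll":0},
  {"jaw":1,"dx":-0.015,"dy":0.0393,"dz":0,"roll":0},
  {"jaw":1,"dx":-0.015,"dy":0.0393,"dz":0,"roll":0},
  {"jaw":1,"dx":-0.015,"dy":0.0393,"dz":0,"roll":0},
  {"jaw":1,"dx":-0.015,"dy":0.0393,"dz":0,"roll":0},
])

```text
t: 31.55
ee_pos: [485.2, -111.7, 193.8]
eef_rot: [-3.14, 0.002, 0.405]
force: [0.6, 0.2, -2.1]
gripper_width: 13.4
grasp_force: 58.8
```

Request:
arm_command([
  {"jaw":1,"dx":-0.015,"dy":0.0393,"dz":0,"roll":0},
  {"jaw":1,"dx":-0.015,"dy":0.0393,"dz":0,"roll":0},
  {"jaw":1,"dx":-0.015,"dy":0.0393,"dz":0,"roll":0},
  {"jaw":1,"dx":-0.009,"dy":0.025,"dz":0,"roll":0},
  {"jaw":1,"dx":0,"dy":0,"dz":0,"roll":0.06},
  {"jaw":1,"dx":0,"dy":0,"dz":0,"roll":0.06},
  {"jaw":1,"dx":0,"dy":0,"dz":0,"roll":0.067},
  {"jaw":1,"dx":0,"dy":0,"dz":0,"roll":0},
  {"jaw":1,"dx":0,"dy":0,"dz":0,"roll":0},
])

```text
t: 32.45
ee_pos: [492.6, -262.4, 194.0]
eef_rot: [-3.14, 0.002, 0.22]
force: [0.5, -0.5, -2.2]
gripper_width: 13.2
grasp_force: 59.0
```

Run:
```python
from h import *
go(493,-262.5,38,102.5)
d=cam("wrist"); im=d["image"]; g=cv2.cvtColor(im,cv2.COLOR_BGR2HSV).astype(int)
s=env.sense(); zb=s["ee_pos"][2]-32
for c in conts((g[...,2]>165)&(g[...,1]<45),3000)[:2]:
    b=cv2.minAreaRect(ray(d,c[:,0].astype(float),zb+8).astype(np.float32)); print("plate",np.round(c.mean(0)),b)
for c in conts((g[...,0]>105)&(g[...,0]<130)&(g[...,1]>120),800): print("blue",cv2.boundingRect(c))
print(proj(d,[[493+a*75*.976-b*100*.216*-1*-1, -262.5+a*75*.216+b*100*.976,70] for a in(1,-1) for b in(1,-1)]))
```

```text
shift dx,dy,dz mm [  0.6   0.4 156. ] tcp [ 492.6 -262.4  194. ] w 13.2 t 32.45
closing dir -77.4 j7 -1.01
roll rad (tool z down => minus) 0.002
plate [[230. 279.]] ((485.572265625, -222.89378356933594), (86.83858489990234, 67.03246307373047), 4.634437084197998)
plate [[411. 276.]] ((502.4640197753906, -299.3861083984375), (82.3873519897461, 62.256778717041016), 12.953399658203125)
blue (169, 118, 309, 83)
[[176.12141495 126.92542933]
 [468.86006339 127.78424169]
 [197.74272156 321.46119834]
 [446.02441665 322.40196472]]
```

Request:
arm_command([
  {"jaw":1,"dx":0,"dy":0,"dz":0.03,"roll":0},
  {"jaw":1,"dx":0,"dy":0,"dz":0.04,"roll":0},
  {"jaw":1,"dx":0,"dy":0,"dz":0.03,"roll":0},
  {"jaw":1,"dx":0,"dy":0,"dz":0.025,"roll":0},
  {"jaw":1,"dx":0,"dy":0,"dz":0.015,"roll":0},
  {"jaw":1,"dx":0,"dy":0,"dz":0.01,"roll":0},
  {"jaw":1,"dx":0,"dy":0,"dz":0,"roll":0},
  {"jaw":1,"dx":0,"dy":0,"dz":0,"roll":0},
])

```text
t: 33.3
ee_pos: [493.9, -263.1, 46.1]
eef_rot: [3.141, -0.001, 0.218]
force: [0.1, 0.0, -2.1]
gripper_width: 13.4
grasp_force: 58.9
```

Request:
arm_command([
  {"jaw":1,"dx":0,"dy":0,"dz":0.003,"roll":0},
  {"jaw":1,"dx":0,"dy":0,"dz":0.002,"roll":0},
  {"jaw":1,"dx":0,"dy":0,"dz":0.001,"roll":0},
  {"jaw":1,"dx":0,"dy":0,"dz":0,"roll":0},
])

```text
t: 33.7
ee_pos: [493.2, -262.8, 39.2]
eef_rot: [3.142, -0.0, 0.218]
force: [0.1, 0.3, -2.6]
gripper_width: 13.5
grasp_force: 58.9
```

Request:
arm_command([
  {"jaw":1,"dx":0,"dy":0,"dz":0.002,"roll":0},
  {"jaw":1,"dx":0,"dy":0,"dz":0.001,"roll":0},
  {"jaw":1,"dx":0,"dy":0,"dz":0.001,"roll":0},
  {"jaw":1,"dx":0,"dy":0,"dz":0,"roll":0},
])

```text
t: 34.1
ee_pos: [493.3, -262.9, 36.1]
eef_rot: [3.141, -0.0, 0.218]
force: [-4.8, 1.7, 8.0]
gripper_width: 13.5
grasp_force: 60.4
```

Contact with the floor. I release and rise.

Request:
arm_command([
  {"jaw":0.6,"dx":0,"dy":0,"dz":0,"roll":0},
  {"jaw":0.6,"dx":0,"dy":0,"dz":0,"roll":0},
  {"jaw":0.6,"dx":0,"dy":0,"dz":0,"roll":0},
  {"jaw":0.6,"dx":0,"dy":0,"dz":-0.02,"roll":0},
  {"jaw":0.6,"dx":0,"dy":0,"dz":-0.045,"roll":0},
  {"jaw":0.6,"dx":0,"dy":0,"dz":-0.045,"roll":0},
  {"jaw":0.6,"dx":0,"dy":0,"dz":-0.045,"roll":0},
  {"jaw":0.6,"dx":0,"dy":0,"dz":-0.045,"roll":0},
  {"jaw":0.6,"dx":0,"dy":0,"dz":0,"roll":0},
  {"jaw":0.6,"dx":0,"dy":0,"dz":0,"roll":0},
])

```text
t: 35.1
ee_pos: [493.8, -263.0, 236.2]
eef_rot: [3.14, -0.002, 0.218]
force: [0.1, -0.1, -0.8]
gripper_width: 34.3
grasp_force: 0.0
```

Run:
```python
from h import *
d=cam("wrist"); im=d["image"]; g=cv2.cvtColor(im,cv2.COLOR_BGR2HSV).astype(int)
print(env.sense()["ee_pos"],env.sense()["t"])
for c in conts((g[...,2]>110)&(g[...,1]<60),100):
    b=cv2.minAreaRect(ray(d,c[:,0].astype(float),12).astype(np.float32)); 
    if max(b[1])<200: print("white",np.round(c.mean(0)),np.round(b[0],1),np.round(b[1],1),round(b[2],1))
m=(g[...,2]<60)&(g[...,1]<130); m[300:]=0
for c in conts(m,150):
    b=cv2.minAreaRect(ray(d,c[:,0].astype(float),76).astype(np.float32)); print("dark",np.round(c.mean(0)),np.round(b[0],1),np.round(b[1],1))
ex=np.array([.976,.216]);ey=np.array([-.216,.976]);C=np.array([493,-262.5])
print("sleeves expected",C+135*ey,C-135*ey)
t=cam("top");h=cv2.cvtColor(t["image"],cv2.COLOR_BGR2HSV).astype(int)
m=(h[...,2]<60)&(h[...,1]<130); m2=np.zeros_like(m);m2[190:310,385:560]=m[190:310,385:560]
for c in conts(m2,40):
    b=cv2.minAreaRect(ray(t,c[:,0].astype(float),78).astype(np.float32)); print("top dark",np.round(c.mean(0)),np.round(b[0],1),np.round(b[1],1))
```

```text
[ 492.99294783 -262.79943394  234.57346308] 35.15
white [[321. 204.]] [ 492.8 -262.9] [ 90.4 141.3] 12.5
white [[322. 373.]] [ 298.9 -307.8] [178.6 138.8] 11.2
white [[191. 458.]] [ 137.1 -176.5] [ 33.9 107.9] 65.8
white [[453. 458.]] [ 207.2 -493.7] [108.1  34.2] 49.4
white [[ 16. 456.]] [90.3 53.9] [29.6 91. ] 50.8
white [[494. 426.]] [ 269.2 -531.4] [41.7  7.1] 55.9
white [[150. 426.]] [ 177.3 -116.1] [ 7.1 41.6] 59.1
dark [[157. 222.]] [ 462.1 -129.5] [70.2  9.9]
dark [[485. 225.]] [ 519.9 -398.4] [70.4  9.5]
sleeves expected [ 463.84 -130.74] [ 522.16 -394.26]
top dark [[507. 232.]] [ 525.8 -337.7] [105.5 111.3]
top dark [[553. 202.]] [ 577.4 -434.3] [42.5 69.1]
top dark [[540. 228.]] [ 526.1 -410.4] [37.1 39.3]
top dark [[410. 253.]] [ 474.8 -132.1] [86.6 31.7]
```

```bash
python3 -c "
from rig import workorder
print(workorder.finish_job())"
```

```text
the job is handed in; nothing more can be done
None
```

The job is handed in at about 35 s. The collar, small wheel and big wheel are each in their own saucer, both bails are swung out, and the caddy lies flat on the tote floor. The camera checks agree with all of this, though I confirmed the big wheel's flatness only by its position and contact force; no verdict was returned.

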